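Papier-mache tubes on the drying stand

ROBOT

A 7-joint arm with a two-finger parallel gripper is mounted at the origin on the work surface. World frame = base frame: x ahead of the robot, y to its left, z up, the work surface at z = 0. Lengths are in m, angles in rad, forces in N, time in s.
With the tool pointing down it reaches from about 0.4 to 0.9 m from the base axis. Payload 5.6 kg.
Tool frame: the origin (TCP) lies between the finger pads; the fingertips stand ahead of it and the grasp point (between the pads) lies 3 mm ahead of it (r.tip_extent is the z of the fingertips in the tool frame, in m); z points along the fingers, y is the direction in which the jaws open and shut (so a half turn about z gives the same grasp; the last joint's range is limited). The gripper opens to 92 mm and grips with 3 to 60 N. Pads are 20 mm wide; open, the fingers measure 128 mm over their backs; the gripper's body (75 mm by 189 mm) begins 69 mm behind the grasp point.
Start: joints at [1.252, 0.468, -0.012, 1.603, 0.006, 1.071, -0.056], TCP at [0.177, -0.625, 0.206] pointing down, gripper open.
Joint ranges: [-2.53, 2.53], [-0.31, 2.02], [-1.57, 1.55], [0.28, 2.44], [-1.29, 4.43], [0.15, 1.84], [-2.92, 2.92]. Speed limits (rad/s): [2.57, 2.57, 3.14, 3.14, 3.14, 3.14, 3.14].

INTERFACE

Orientations are given as a unit quaternion [x, y, z, w].
In Python, from workcell import r, eyes gives the robot as it stands.
- The arm moves only by the tool send_rows, never from a script. Its argument "moves" is a list that holds one entry, the list of rows, each a list of 7 numbers: the shift along the tool's x, y, z in units of 40 mm (1.0 is 40 mm), then the turn, a rotation vector about the tool's x, y, z in units of 6 degrees (1.0 is 6 degrees), then the closure, from 0 (fully open) to 1 (shut). A call has 1 to 20 rows; each row is the pose to reach, as a shift and turn from the pose measured when the call began, along the tool's axes at that moment; what a row does not reach only later rows make up. A row lasts 1/8 s, in which the tool goes at most 62.5 mm and 10.7 degrees, less where a joint would pass 70% of its speed; a pose out of reach is approached as far as the arm can. A call with a gripper value outside its range is refused whole. The fingers move at their own pace and stop on an object; the grip force is fixed at half the most. Time passes only in rows, so rows that repeat a pose let the fingers close. It gives the time, the measured TCP pose, the force and the opening at its end, in the units of the state.
- r.sense(): the state, without advancing time (a new reading comes with each control period).
- eyes.grab_frame(name): name is "side" or "top"; returns (picture, depth): 480x640x3 uint8, red, green, blue; 480x640 float32, m along the optical axis (not along the pixel's ray), 0 where there is no reading.
- eyes.camera_params(name): a dict with "K" (3x3 intrinsics, pixels), "T" (4x4, takes a point from camera to world coordinates). Camera axes: x right, y down, z forward; pixel columns grow to the right and rows downward; lengths in m; the calibration is good to about 2 mm. A picture is of the moment at which its call begins. camera_params takes no time and is no camera call.
- r.close_job(): hands the job in, once; it reports no verdict.
The state is a dict: "t": time; "joint_pos": joint angles; "dq": joint speeds; "joint_torque": joint torques, N m; "eef_pos": TCP position; "ee_rot": TCP orientation; "contact_force": force on the tool from outside, world axes, zero at the start; "torque": the same for the moment, N m; "grip_width": finger opening in m.
Only numpy, scipy, OpenCV 4.12 (cv2) and the standard library are available. Lean on these libraries where they do the work, as an engineer would, in place of code of your own. Each camera call takes 0.05 s, during which the arm holds its last target. There are 200 camera calls.

TASK

The pen-decorated papier-mache tube with the pointed end is dry: lift it off its drying post and stand it, open end down, on a free part of the plywood carrying board. Then take the freshly papered round-ended tube from the sloping cradle, turn it open end down and lower it over the post you have just emptied until its rim rests on the stand. Set both down gently, do not let them drop, and leave the other things, including the flat-ended tube on the other post, where they are.

Things in the scene. Friction and masses are not known exactly. Their poses are not given: they have to be found in the camera images.
- cone_tube: white papier-mache tube with pen zigzags and a POINTED conical closed end, outside dia. 54, bore 47, 150 mm long, straight up to 118 mm from the rim, bore 112 deep; about 90 g. Starts open end down on one of the two posts (which one varies), rim on the stand. Origin: centre of the open rim, +z along its axis to the closed end.
- round_tube: white tube with a ROUND domed closed end, outside dia. 54, bore 47, 150 mm long, straight up to 126 mm from the rim, bore 122 deep; about 90 g. Lies in the cradle, axis sloping 25 deg, open end low, facing roughly the robot; slats carry its underside up to 100 mm from the rim, the last 50 mm stick out free. Origin: centre of the open rim, +z along its axis to the closed end.
- stand: fixed wooden drying stand, 120 x 270 mm (x, y), its top face 28 mm above the table, with two upright wooden posts (32 mm diameter, round-topped, rising 100 mm above the top face) 130 mm apart; origin under its centre, y along the row of posts
- post_left (a point): foot of the post at the stand's +y end: on the post's axis, level with the stand's top face (28 mm above the table); the post's tip is 100 mm higher
- post_right (a point): foot of the post at the stand's -y end: likewise
- cradle: fixed plywood cradle, foot 180 x 90 mm, with two sloping slats in a V that hold the round tube and a low stop at the rim end; origin under its centre, +x the way the trough rises (horizontally the same way as the round tube's closed end)
- board: fixed plywood carrying board lying flat on the table, 200 x 150 mm (x, y), 9 mm thick; origin under its centre. The carton stands on its +x end (centre 66 mm from the origin, the carton reaching from 45 to 87 mm); the -x half is free
- carton: a white papered carton with pen drawings, 42 x 62 x 92 mm high, standing at the far end of the carrying board; origin under its centre
- flat_tube: white papered tube with a FLAT closed end, outside diameter 54 mm, 130 mm long, drying open end down on the other post; origin at the centre of its open rim, +z towards the closed end
- tumbler: glass tumbler, 74 mm across the rim, 100 mm high; origin under its centre
- drink_bottle: clear drink bottle with a red cap, diameter 64 mm, 205 mm high; origin under its centre
- tape_roll: roll of masking tape lying flat, diameter 104 mm, 25 mm high; origin under its centre
- paint_jar: small lidded paint jar, diameter 62 mm, 75 mm high; origin under its centre
- glue_pot: white lidded glue pot, diameter 84 mm, 85 mm high; origin under its centre
- brush: paint brush lying on the table near the robot, 200 mm long along its own x axis; origin under its middle

How it is judged:
By the outcome, as a careful person would: the job done as asked, in the order asked, and still so for the second after the job is handed in, with the robot touching nothing.
It also fails if it takes over 64 s, if anything falls off the work surface, if the arm or the gripper's body presses on something with over 40 N, if the wrist force passes 120 N, or if a joint passes its speed limit or range.

## Working session

There is one attempt and no reset: what is moved stays moved. The work goes in short steps, Python scripts to look and compute and a tool call to move; the robot and the scene stay as the last step left them, time stands still between calls to the robot, and variables do not carry over. Pictures are saved under pics/ and viewed, about 8 in all and at most 12, crops included, and the job is handed in when it is done.

Besides the shell and the picture viewer there is one more tool, called as a command line: name --argument value ..., lists and objects as JSON in quotes. send_rows: Moves the arm, as the interface text tells. Its arguments: {"type":"object","properties":{"moves":{"type":"array"}},"required":["moves"]}

```bash
mkdir -p pics; ls; python3 - <<'E'
from workcell import r, eyes
import cv2,numpy as np
for n in("side","top"):
    p,d=eyes.grab_frame(n); cv2.imwrite(f"pics/{n}0.png",p[:,:,::-1]); np.savez(f"{n}0.npz",p=p,d=d)
    c=eyes.camera_params(n); print(n,np.round(c["K"],1).tolist(),np.round(c["T"],3).tolist())
s=r.sense(); print({k:np.round(v,4) for k,v in s.items()}, r.tip_extent)
E
```

```text
pics
side [[465.6, 0.0, 319.4], [0.0, 465.6, 236.0], [0.0, 0.0, 1.0]] [[-0.935, -0.272, 0.228, 0.272], [-0.355, 0.717, -0.6, 0.721], [-0.0, -0.642, -0.766, 0.965], [0.0, 0.0, 0.0, 1.0]]
top [[609.6, 0.0, 319.5], [0.0, 609.6, 237.6], [0.0, 0.0, 1.0]] [[-0.006, -0.996, 0.093, 0.369], [-1.0, 0.005, -0.008, 0.01], [0.007, -0.093, -0.996, 1.818], [0.0, 0.0, 0.0, 1.0]]
{'t': np.float64(0.1), 'joint_pos': array([ 1.252 ,  0.4683, -0.0116,  1.6035,  0.006 ,  1.0714, -0.0563]), 'dq': array([ 0.0022, -0.0024,  0.0006, -0.0009,  0.0016,  0.0019,  0.0003]), 'joint_torque': array([ 5.00000e-04, -5.21654e+01, -1.27000e-02, -2.44369e+01,
       -5.68000e-02,  1.41000e-02,  1.00000e-04]), 'eef_pos': array([ 0.1768, -0.625 ,  0.2048]), 'ee_rot': array([ 9.905e-01,  1.374e-01, -2.000e-04, -8.000e-04]), 'contact_force': array([-0.184 , -0.0978, -0.8938]), 'torque': array([-0.0136, -0.0286,  0.0608]), 'grip_width': np.float64(0.0918)} 0.022
```

View pics/side0.png

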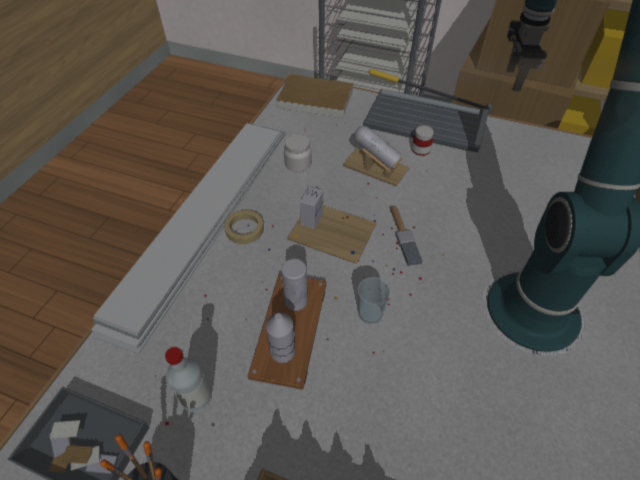

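View pics/top0.png

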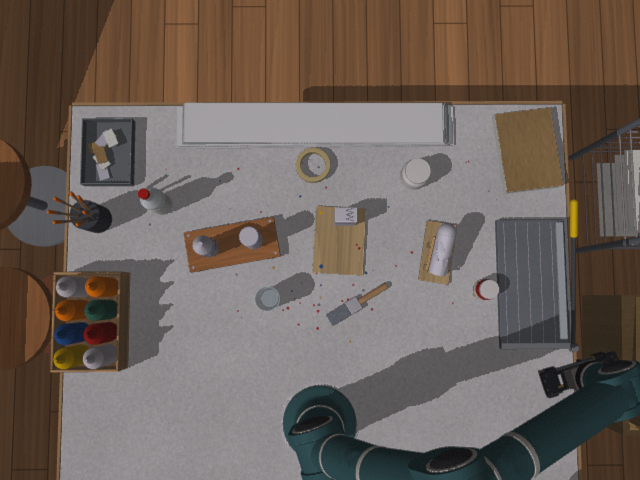

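The cone tube is on the left post (top picture, pixel 204,244), with the flat tube on the right post (250,236). The cradle with the round tube is near (438,250) and the board near (340,240). Next I'll measure these from the depth clouds.

```bash
cat > h.py <<'E'
import numpy as np,cv2
from scipy.optimize import least_squares
from scipy.spatial.transform import Rotation as R
from workcell import r,eyes
def cloud(n,p,d):
    c=eyes.camera_params(n);K=c["K"];T=np.array(c["T"])
    v,u=np.indices(d.shape)
    P=np.stack([(u-K[0][2])*d/K[0][0],(v-K[1][2])*d/K[1][1],d],-1)@T[:3,:3].T+T[:3,3]
    P[d==0]=np.nan
    return P
def circ(P,rad):  # vertical cylinder centre
    f=least_squares(lambda c:np.hypot(P[:,0]-c[0],P[:,1]-c[1])-rad,np.median(P[:,:2],0),loss='soft_l1',f_scale=.002)
    return f.x,np.std(f.fun)
def cyl(P,c0,a0,rad):  # cylinder: point c, axis from tilt
    def res(x):
        a=a0+np.array([x[2],x[3],x[4]]);a/=np.linalg.norm(a)
        w=P-(c0+np.array([x[0],x[1],x[5]]));return np.r_[np.linalg.norm(w-np.outer(w@a,a),axis=1)-rad,1e-3*x]
    f=least_squares(res,np.zeros(6),loss='soft_l1',f_scale=.002);x=f.x
    a=a0+x[2:5];a/=np.linalg.norm(a);return c0+np.array([x[0],x[1],x[5]]),a,np.std(f.fun)
E
cat > m.py <<'E'
from h import *
C={}
for n in("side","top"):
    z=np.load(f"{n}0.npz");C[n]=(cloud(n,z['p'],z['d']),z['p'])
T,pt=C["top"];S,ps=C["side"]
for nm,(u,v) in dict(cone=(204,244),flat=(250,236),carton=(345,214),board=(335,250),cradtube=(445,235),tum=(268,297),brush=(360,300),bottle=(150,198),jar=(487,289),tape=(313,150),pot=(416,172)).items(): print(nm,np.round(T[v,u],3))
def near(P,xy,rad,z0,z1):
    Q=P.reshape(-1,3);m=(np.hypot(Q[:,0]-xy[0],Q[:,1]-xy[1])<rad)&(Q[:,2]>z0)&(Q[:,2]<z1);return Q[m]
for nm,(u,v),zt in (("cone",(204,244),.135),("flat",(250,236),.15)):
    c=T[v,u]
    Q=near(S,c,.05,.045,zt);print(nm,"side circ",circ(Q,.027),len(Q))
    Q=near(T,c,.05,.045,.2);print(" top mean/max",Q.mean(0).round(4),Q[:,2].max(),len(Q))
    Q=near(S,c,.05,.045,.2);print(" side max",Q[Q[:,2].argmax()])
# planes by hue: stand top and board
for nm,(u,v),zr,rad in(("stand",(227,245),(.02,.036),.2),("board",(335,250),(.004,.016),.15)):
    for k,(P,p) in C.items():
        c=T[v,u]; hsv=cv2.cvtColor(p,cv2.COLOR_RGB2HSV)
        m=(np.hypot(P[...,0]-c[0],P[...,1]-c[1])<rad)&(P[...,2]>zr[0])&(P[...,2]<zr[1])&(hsv[...,1]>70)
        Q=P[m][:,:2].astype(np.float32); Q=Q[np.hypot(*(Q-np.median(Q,0)).T)<rad]
        print(nm,k,cv2.minAreaRect(Q),len(Q))
# round tube
A=[]
for k,P in (("top",T),("side",S)):
    Q=near(P,T[235,445],.12,.075,.2)
    hs=0
    print(k,len(Q),Q.mean(0).round(3),Q.min(0).round(3),Q.max(0).round(3)); A.append(Q)
Q=np.vstack(A); a0=np.array([.9,-.1,.42])
for nm,q in(("top",A[0]),("side",A[1]),("both",Q)):
    c,a,s=cyl(q,q.mean(0)-[0,0,.02],a0/np.linalg.norm(a0),.027)
    t=(q-c)@a; print(nm,c.round(4),a.round(4),s,"t",t.min(),t.max(),"end",(c+a*t.max()).round(4),"elev",np.degrees(np.arcsin(a[2])))
img=np.hstack([cv2.resize(ps[100:200,320:440],(400,333),interpolation=2),cv2.resize(pt[205:295,405:480],(400,333),interpolation=2)])
cv2.imwrite("pics/cr.png",img[:,:,::-1])
E
python3 m.py; python3 -c "
from workcell import r,eyes
print([x for x in dir(r) if x[0]!='_'],[x for x in dir(eyes) if x[0]!='_'])"
```

```text
cone [0.508 0.309 0.173]
flat [0.53  0.187 0.157]
carton [ 0.598 -0.077  0.099]
board [ 0.502 -0.05   0.01 ]
cradtube [ 0.533 -0.353  0.131]
tum [0.364 0.149 0.007]
brush [ 0.353 -0.122  0.026]
bottle [0.635 0.458 0.169]
jar [ 0.383 -0.48   0.08 ]
tape [0.8   0.014 0.029]
pot [ 0.719 -0.283  0.091]
cone side circ (array([0.51093466, 0.31930328]), np.float64(0.0007296145985858667)) 522
 top mean/max [0.5056 0.3127 0.142 ] 0.1886264462707128 419
 side max [0.50629484 0.31853122 0.18033007]
flat side circ (array([0.533256  , 0.19001041]), np.float64(0.0008763546735941688)) 620
 top mean/max [0.5277 0.1869 0.1453] 0.16790235364724992 391
 side max [0.53101164 0.21911319 0.16201861]
stand side ((0.5213702321052551, 0.2555496096611023), (0.11938178539276123, 0.271399587392807), 9.834465980529785) 3654
stand top ((0.5196651816368103, 0.25576546788215637), (0.1201440766453743, 0.2713879346847534), 9.958516120910645) 2602
board side ((0.5331224799156189, -0.06088265776634216), (0.15053586661815643, 0.19981643557548523), 86.61536407470703) 2585
board top ((0.5128210783004761, -0.06167645752429962), (0.14833112061023712, 0.23589229583740234), 86.4942398071289) 2347
top 930 [ 0.5   -0.352  0.106] [ 0.423 -0.39   0.075] [ 0.569 -0.319  0.141]
side 806 [ 0.504 -0.343  0.102] [ 0.424 -0.38   0.075] [ 0.572 -0.319  0.137]
top [ 0.5246 -0.3596  0.0947] [ 0.9053 -0.163   0.3923] 0.004377378781451849 t -0.10029353901072888 0.05065774369707696 end [ 0.5704 -0.3679  0.1146] elev 23.094902198638607
side [ 0.5114 -0.3581  0.0879] [ 0.8945 -0.1715  0.4129] 0.0031849893451263308 t -0.08409396656593146 0.06499162548452138 end [ 0.5696 -0.3693  0.1148] elev 24.386117368501964
both [ 0.5373 -0.3626  0.1   ] [ 0.9005 -0.1656  0.402 ] 0.003946827429634557 t -0.1140720045898775 0.03677110615439753 end [ 0.5704 -0.3687  0.1148] elev 23.704071615734932
['PlanningError', 'close_job', 'sense', 'tip_extent'] ['camera_params', 'grab_frame']
```

View pics/cr.png

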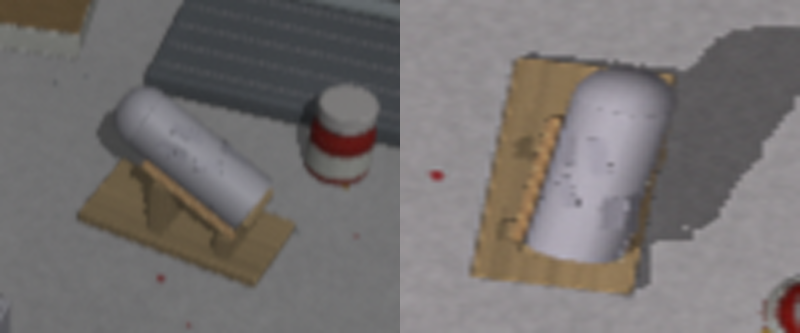

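```bash
cat >> h.py <<'E'
import json,sys
def down(yaw,tilt=0,az=0):
    """tool x at heading yaw (deg), pointing down, then tilted outward (deg) in the vertical plane at heading az"""
    c,s=np.cos(np.radians(yaw)),np.sin(np.radians(yaw))
    M=np.array([[c,s,0],[s,-c,0],[0,0,-1.]])
    a=np.radians(az);k=np.array([np.sin(a),-np.cos(a),0])  # rot about k takes -z towards heading az
    return R.from_rotvec(k*np.radians(tilt)).as_matrix()@M
def rel(*targets):
    s=r.sense();p=s["eef_pos"];M=R.from_quat(s["ee_rot"]).as_matrix()
    open("log.jsonl","a").write(json.dumps({k:np.asarray(s[k]).tolist() for k in("joint_pos","eef_pos","ee_rot")})+"\n")
    print("at",np.round(p,4),"q",np.round(s["joint_pos"],2),"F",np.round(s["contact_force"],1),"w",round(float(s["grip_width"]),4),"t",s["t"])
    for q,N in targets:
        d=M.T@(np.array(q)-p)/.04; w=R.from_matrix(M.T@N).as_rotvec(degrees=True)/6
        print(np.round(d,2).tolist()+np.round(w,2).tolist())
E
cat > m2.py <<'E'
from h import *
Q=[]
for n in("side","top"):
    z=np.load(f"{n}0.npz");P=cloud(n,z['p'],z['d']);hsv=cv2.cvtColor(z['p'],cv2.COLOR_RGB2HSV)
    m=(np.hypot(P[...,0]-.5,P[...,1]+.352)<.13)&(P[...,2]>.055)&(hsv[...,1]<45);q=P[m]
    m=cv2.erode(m.astype(np.uint8),np.ones((3,3)))>0;q=P[m]
    def f(x):
        e=np.radians(25);a=np.array([np.cos(e)*np.cos(x[2]),np.cos(e)*np.sin(x[2]),np.sin(e)])
        w=q-np.array([x[0],x[1],x[3]]);t=w@a   # x = rim centre
        tt=np.clip(t,0,123);tt=np.minimum(t,.123)
        return np.linalg.norm(w-np.outer(tt,a),axis=1)-.027
    s=least_squares(f,[.434,-.344,-.18,.052],loss='soft_l1',f_scale=.002);x=s.x
    print(n,len(q),"rim",x[[0,1,3]].round(4),"az",np.degrees(x[2]).round(2),np.std(s.fun),np.median(np.abs(s.fun)))
E
python3 m2.py
python3 - <<'E'
from h import *
rel(([.45,-.25,.32],down(70)),([.51,.3195,.30],down(122)))
E
```

```text
side 732 rim [ 0.4365 -0.346   0.0531] az -9.17 0.0024918367471356492 0.0015162942759683884
top 807 rim [ 0.4349 -0.3446  0.0538] az -9.4 0.0033836810568644796 0.002233664478982291
at [ 0.1768 -0.625   0.2048] q [ 1.25  0.47 -0.01  1.6   0.01  1.07 -0.06] F [-0.2 -0.1 -0.9] w 0.0918 t 0.1
[9.12, -7.16, -2.87, -0.01, -0.01, -9.03]
[14.44, -20.45, -2.35, -0.01, -0.01, -17.7]
```

send_rows --moves '[[[9.1, -7.2, -2.9, 0, 0, -9, 0], [9.1, -7.2, -2.9, 0, 0, -9, 0], [9.1, -7.2, -2.9, 0, 0, -9, 0], [9.1, -7.2, -2.9, 0, 0, -9, 0], [9.1, -7.2, -2.9, 0, 0, -9, 0], [9.1, -7.2, -2.9, 0, 0, -9, 0], [9.1, -7.2, -2.9, 0, 0, -9, 0], [9.1, -7.2, -2.9, 0, 0, -9, 0], [14.4, -20.4, -2.4, 0, 0, -17.7, 0], [14.4, -20.4, -2.4, 0, 0, -17.7, 0], [14.4, -20.4, -2.4, 0, 0, -17.7, 0], [14.4, -20.4, -2.4, 0, 0, -17.7, 0], [14.4, -20.4, -2.4, 0, 0, -17.7, 0], [14.4, -20.4, -2.4, 0, 0, -17.7, 0], [14.4, -20.4, -2.4, 0, 0, -17.7, 0], [14.4, -20.4, -2.4, 0, 0, -17.7, 0], [14.4, -20.4, -2.4, 0, 0, -17.7, 0], [14.4, -20.4, -2.4, 0, 0, -17.7, 0], [14.4, -20.4, -2.4, 0, 0, -17.7, 0], [14.4, -20.4, -2.4, 0, 0, -17.7, 0]]]'

```text
t: 2.6
eef_pos: [0.5096, 0.3149, 0.3019]
ee_rot: [0.486, 0.874, -0.0, -0.0]
contact_force: [0.2, -1.3, 0.1]
grip_width: 0.092
```

```bash
python3 - <<'E'
from h import *
M=down(122)
rel(([.51,.3195,.22],M),([.51,.3195,.129],M))
E
```

```text
at [0.5096 0.3149 0.3019] q [-0.    0.43 -0.82  1.58  0.32  1.28 -0.32] F [ 0.2 -1.3  0.1] w 0.092 t 2.6
[0.09, 0.07, 2.05, -0.0, -0.0, -0.02]
[0.09, 0.07, 4.32, -0.0, -0.0, -0.02]
```

send_rows --moves '[[[0.1, 0.1, 0.8, 0, 0, 0, 0], [0.1, 0.1, 1.5, 0, 0, 0, 0], [0.1, 0.1, 2.1, 0, 0, 0, 0], [0.1, 0.1, 2.7, 0, 0, 0, 0], [0.1, 0.1, 3.2, 0, 0, 0, 0], [0.1, 0.1, 3.7, 0, 0, 0, 0], [0.1, 0.1, 4.1, 0, 0, 0, 0], [0.1, 0.1, 4.3, 0, 0, 0, 0], [0.1, 0.1, 4.3, 0, 0, 0, 0], [0.1, 0.1, 4.3, 0, 0, 0, 0], [0.1, 0.1, 4.3, 0, 0, 0, 0.25]]]'

```text
t: 3.98
eef_pos: [0.5111, 0.3207, 0.1305]
ee_rot: [0.486, 0.874, 0.0, 0.0]
contact_force: [-0.1, 0.2, -0.5]
grip_width: 0.0837
```

```bash
python3 - <<'E'
from h import *
rel(([.51,.3195,.129],down(122)))
p,d=eyes.grab_frame("side");cv2.imwrite("pics/s1.png",cv2.resize(p[200:420,160:420],(780,660))[:600,:,::-1])
E
```

```text
at [0.5111 0.3207 0.1305] q [-0.08  0.6  -0.73  1.75  0.47  0.97 -0.44] F [-0.1  0.2 -0.5] w 0.0837 t 3.975
[-0.01, -0.04, 0.04, 0.01, -0.0, -0.02]
```

View pics/s1.png

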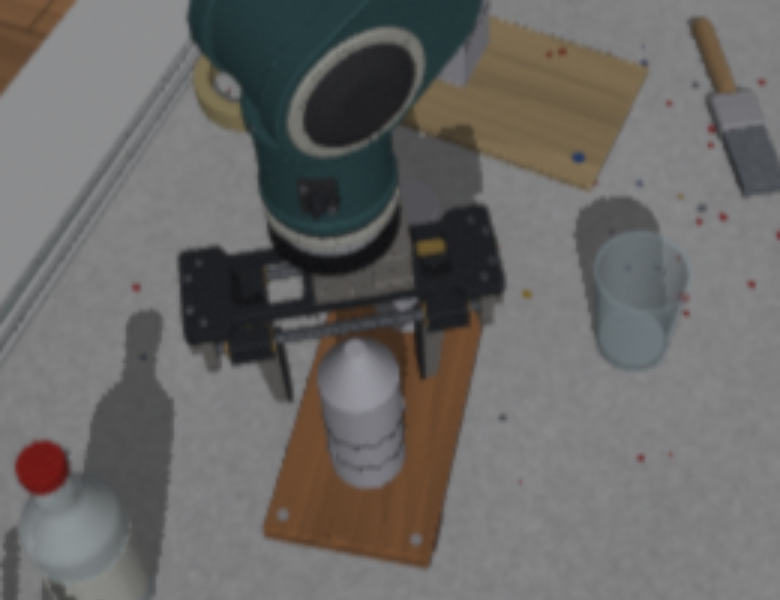

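```bash
python3 - <<'E'
from h import *
s=r.sense();p=s["eef_pos"];M=R.from_quat(s["ee_rot"]).as_matrix()
c=eyes.camera_params("side");K=np.array(c["K"]);T=np.array(c["T"])
def pr(w):
    q=K@(T[:3,:3].T@(np.array(w)-T[:3,3]));u=q[:2]/q[2];return ((u-[160,200])*3).round()
for n,o in dict(tipL=(0,.042,.022),tipR=(0,-.042,.022),tipLn=(.01,.042,.022),tipRn=(.01,-.042,.022),tipLf=(-.01,.042,.022),body=(0,0,-.066)).items(): print(n,pr(p+M@np.array(o)))
print("tube tip",pr([.51,.3195,.178]),"base near",pr([.51,.3195,.028]), "shoulder",pr([.51,.3195,.146]))
E
```

```text
tipL [298. 410.]
tipR [420. 389.]
tipLn [299. 423.]
tipRn [422. 402.]
tipLf [296. 397.]
body [350. 332.]
tube tip [354. 346.] base near [368. 452.] shoulder [358. 371.]
```

```bash
python3 - <<'E'
from h import *
s=r.sense();p=s["eef_pos"];M=R.from_quat(s["ee_rot"]).as_matrix()
P,d=eyes.grab_frame("side");C=cloud("side",P,d)
L=(C.reshape(-1,3)-p)@M
ok=(np.abs(L[:,0])<.06)&(np.abs(L[:,1])<.1)&(L[:,2]<.03)&(L[:,2]>-.08)
Q=L[ok]
for lo in np.arange(-.08,.03,.01):
    q=Q[(Q[:,2]>=lo)&(Q[:,2]<lo+.01)]
    for a,b,n in((-.1,-.033,"R"),(-.033,.033,"mid"),(.033,.1,"L")):
        w=q[(q[:,1]>a)&(q[:,1]<b)]
        if len(w):print(round(lo,2),n,len(w),"x",w[:,0].min().round(3),np.median(w[:,0]).round(3),w[:,0].max().round(3),"y",w[:,1].min().round(3),w[:,1].max().round(3))
E
```

```text
-0.08 R 15 x -0.011 0.007 0.01 y -0.045 -0.039
-0.08 L 18 x -0.011 0.005 0.011 y 0.041 0.046
-0.07 R 22 x -0.002 0.009 0.01 y -0.055 -0.039
-0.07 L 20 x 0.008 0.009 0.011 y 0.042 0.057
-0.06 R 26 x -0.003 0.008 0.01 y -0.055 -0.039
-0.06 mid 2 x -0.003 -0.002 -0.001 y -0.005 -0.004
-0.06 L 23 x -0.0 0.008 0.01 y 0.041 0.057
-0.05 R 21 x -0.005 0.009 0.01 y -0.053 -0.039
-0.05 mid 91 x -0.008 0.003 0.013 y -0.011 0.009
-0.05 L 22 x -0.007 0.008 0.01 y 0.041 0.056
-0.04 R 20 x -0.007 0.008 0.01 y -0.052 -0.039
-0.04 mid 141 x -0.018 0.009 0.02 y -0.019 0.018
-0.04 L 21 x -0.012 0.008 0.009 y 0.041 0.055
-0.03 R 21 x -0.011 0.008 0.01 y -0.052 -0.039
-0.03 mid 181 x -0.021 0.013 0.025 y -0.025 0.023
-0.03 L 18 x -0.012 0.008 0.009 y 0.041 0.054
-0.02 R 14 x -0.0 0.007 0.008 y -0.052 -0.039
-0.02 mid 130 x -0.026 0.018 0.027 y -0.027 0.025
-0.02 L 18 x 0.002 0.007 0.009 y 0.041 0.053
-0.01 R 2 x 0.006 0.007 0.007 y -0.044 -0.042
-0.01 mid 58 x 0.002 0.022 0.028 y -0.025 0.026
-0.01 L 2 x 0.007 0.007 0.007 y 0.044 0.048
-0.0 mid 63 x 0.005 0.023 0.027 y -0.024 0.025
0.01 mid 66 x -0.001 0.022 0.026 y -0.028 0.026
0.02 mid 63 x 0.002 0.023 0.027 y -0.029 0.025
```

```bash
python3 - <<'E'
from h import *
s=r.sense();p=s["eef_pos"];M=R.from_quat(s["ee_rot"]).as_matrix()
for n in("side","top"):
    P,d=eyes.grab_frame(n);C=cloud(n,P,d)
    L=(C.reshape(-1,3)-p)@M
    Q=L[(np.abs(L[:,0])<.08)&(np.abs(L[:,1])<.12)]
    for lo in np.arange(-.2,0,.01):
        q=Q[(Q[:,2]>=lo)&(Q[:,2]<lo+.01)]
        if len(q):print(n,round(lo,2),len(q),"x",q[:,0].min().round(3),q[:,0].max().round(3),"y",q[:,1].min().round(3),q[:,1].max().round(3))
E
```

```text
side -0.2 318 x -0.002 0.037 y -0.036 0.038
side -0.19 147 x -0.021 0.036 y -0.04 0.029
side -0.18 24 x 0.026 0.031 y -0.039 0.017
side -0.17 47 x 0.018 0.024 y -0.04 0.018
side -0.16 101 x 0.016 0.024 y -0.04 0.017
side -0.15 927 x -0.032 0.031 y -0.094 0.095
side -0.14 835 x -0.033 0.031 y -0.094 0.096
side -0.13 473 x -0.024 0.032 y -0.091 0.092
side -0.12 485 x -0.03 0.032 y -0.086 0.087
side -0.11 103 x -0.022 0.031 y -0.086 0.087
side -0.1 5 x 0.006 0.029 y -0.084 0.086
side -0.09 3 x -0.008 0.009 y 0.043 0.043
side -0.08 27 x -0.011 0.01 y -0.042 0.043
side -0.07 45 x -0.01 0.011 y -0.053 0.056
side -0.06 55 x -0.005 0.01 y -0.053 0.055
side -0.05 131 x -0.01 0.012 y -0.053 0.054
side -0.04 182 x -0.017 0.019 y -0.05 0.053
side -0.03 227 x -0.025 0.027 y -0.05 0.052
side -0.02 153 x -0.025 0.027 y -0.05 0.05
side -0.01 69 x 0.001 0.027 y -0.044 0.042
top -0.15 30 x -0.031 0.03 y -0.094 0.093
top -0.14 33 x -0.031 0.031 y -0.093 0.094
top -0.13 5 x -0.032 -0.03 y 0.057 0.092
top -0.12 6 x -0.032 -0.027 y 0.055 0.084
top -0.11 5 x -0.032 -0.031 y 0.044 0.081
```

Camera depth shows the whole gripper sitting about 30 mm further back along the tool axis than the reported TCP. The fingertips appear at tool z of about -8 mm instead of +22, and the body at about -97 instead of -66. The tube and stand heights agree with the listed sizes, so I trust the camera. I'll descend 31 mm further, then close.

send_rows --moves '[[[0, 0, 0.3, 0, 0, 0, 0.1], [0, 0, 0.55, 0, 0, 0, 0.1], [0, 0, 0.78, 0, 0, 0, 0.1], [0, 0, 0.78, 0, 0, 0, 0.1], [0, 0, 0.78, 0, 0, 0, 0.3], [0, 0, 0.78, 0, 0, 0, 0.45], [0, 0, 0.78, 0, 0, 0, 0.6], [0, 0, 0.78, 0, 0, 0, 0.8], [0, 0, 0.78, 0, 0, 0, 1], [0, 0, 0.78, 0, 0, 0, 1], [0, 0, 0.78, 0, 0, 0, 1]]]'

```text
t: 5.55
eef_pos: [0.511, 0.3206, 0.0991]
ee_rot: [0.486, 0.874, 0.0, 0.0]
contact_force: [-0.4, -1.6, 2.6]
grip_width: 0.0532
```

```bash
cat >> h.py <<'E'
def toolprof(n="side"):
    s=r.sense();p=s["eef_pos"];M=R.from_quat(s["ee_rot"]).as_matrix()
    P,d=eyes.grab_frame(n);C=cloud(n,P,d);L=(C.reshape(-1,3)-p)@M
    Q=L[(np.abs(L[:,0])<.04)&(np.abs(L[:,1])>.06)&(np.abs(L[:,1])<.1)&(L[:,2]>-.16)&(L[:,2]<-.05)]
    print("body: max z",np.percentile(Q[:,2],[90,98]).round(4),"y",Q[:,1].min().round(4),Q[:,1].max().round(4),"x",np.percentile(Q[:,0],[2,98]).round(4))
    return P,d,C
E
python3 - <<'E'
from h import *
rel(([.51,.3195,.25],down(122)))
P,d,C=toolprof();cv2.imwrite("pics/s2.png",cv2.resize(P[200:400,180:420],(720,600))[:,:,::-1])
E
```

```text
at [0.511  0.3206 0.0991] q [-0.1   0.64 -0.7   1.77  0.5   0.92 -0.46] F [-0.4 -1.6  2.6] w 0.0532 t 5.55
[-0.01, -0.03, -3.77, 0.0, -0.0, -0.03]
body: max z [-0.1156 -0.1098] y -0.0938 0.0955 x [-0.03    0.0301]
```

View pics/s2.png

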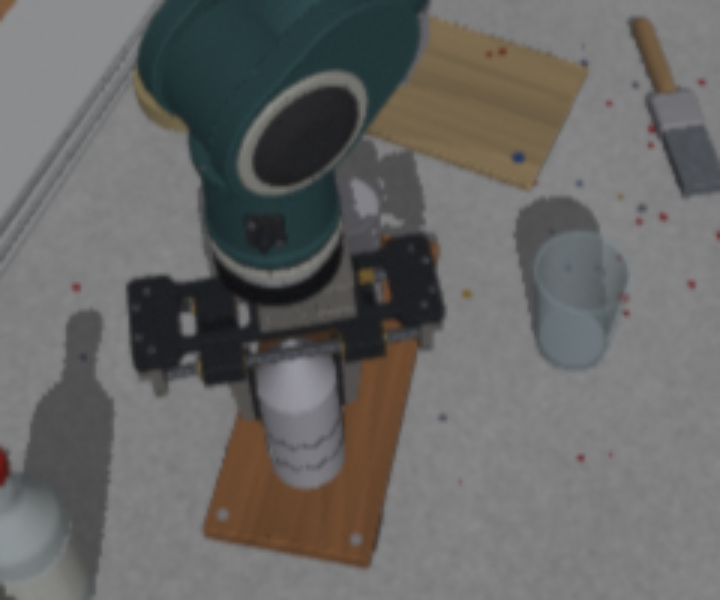

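send_rows --moves '[[[0, 0, -0.2, 0, 0, 0, 1], [0, 0, -0.6, 0, 0, 0, 1], [0, 0, -1.1, 0, 0, 0, 1], [0, 0, -1.7, 0, 0, 0, 1], [0, 0, -2.3, 0, 0, 0, 1], [0, 0, -2.9, 0, 0, 0, 1], [0, 0, -3.4, 0, 0, 0, 1], [0, 0, -3.8, 0, 0, 0, 1], [0, 0, -4.05, 0, 0, 0, 1], [0, 0, -4.05, 0, 0, 0, 1], [0, 0, -4.05, 0, 0, 0, 1]]]'

```text
t: 6.98
eef_pos: [0.5106, 0.3201, 0.2603]
ee_rot: [0.486, 0.874, -0.0, -0.0]
contact_force: [-0.7, 0.0, -1.2]
grip_width: 0.0533
```

```bash
python3 - <<'E'
from h import *
rel(([.487,-.058,.262],down(95)),([.487,-.058,.081],down(95)))
E
```

```text
at [0.5106 0.3201 0.2603] q [-0.02  0.47 -0.8   1.62  0.35  1.2  -0.35] F [-0.7  0.  -1.2] w 0.0533 t 6.975
[-7.72, -5.49, -0.04, -0.01, 0.0, 4.47]
[-7.72, -5.49, 4.49, -0.01, 0.0, 4.47]
```

send_rows --moves '[[[-0.5, -0.35, 0, 0, 0, 0.3, 1], [-1.3, -0.9, 0, 0, 0, 0.8, 1], [-2.2, -1.6, 0, 0, 0, 1.3, 1], [-3.2, -2.3, 0, 0, 0, 1.9, 1], [-4.2, -3, 0, 0, 0, 2.5, 1], [-5.2, -3.7, 0, 0, 0, 3.1, 1], [-6.2, -4.4, 0, 0, 0, 3.7, 1], [-7, -5, 0, 0, 0, 4.1, 1], [-7.5, -5.3, 0, 0, 0, 4.4, 1], [-7.7, -5.5, 0, 0, 0, 4.5, 1], [-7.7, -5.5, 0.4, 0, 0, 4.5, 1], [-7.7, -5.5, 1, 0, 0, 4.5, 1], [-7.7, -5.5, 1.7, 0, 0, 4.5, 1], [-7.7, -5.5, 2.4, 0, 0, 4.5, 1], [-7.7, -5.5, 3, 0, 0, 4.5, 1], [-7.7, -5.5, 3.4, 0, 0, 4.5, 1], [-7.7, -5.5, 3.7, 0, 0, 4.5, 1], [-7.7, -5.5, 3.9, 0, 0, 4.5, 1], [-7.7, -5.5, 4, 0, 0, 4.5, 1], [-7.7, -5.5, 4, 0, 0, 4.5, 1]]]'

```text
t: 9.48
eef_pos: [0.4864, -0.0576, 0.1006]
ee_rot: [0.677, 0.736, -0.0, 0.0]
contact_force: [1.0, 0.0, -0.2]
grip_width: 0.0531
```

```bash
python3 - <<'E'
from h import *
rel(([.487,-.058,.080],down(95)))
P,d,C=toolprof();cv2.imwrite("pics/s3.png",cv2.resize(P[130:310,240:440],(640,576))[:,:,::-1])
E
```

```text
at [ 0.4864 -0.0576  0.1006] q [ 0.52  0.42 -0.57  2.04  0.32  0.76 -0.16] F [ 1.   0.  -0.2] w 0.0531 t 9.475
[-0.01, 0.02, 0.52, -0.0, 0.0, -0.03]
body: max z [-0.1141 -0.1054] y -0.0932 0.0961 x [-0.029   0.0312]
```

View pics/s3.png

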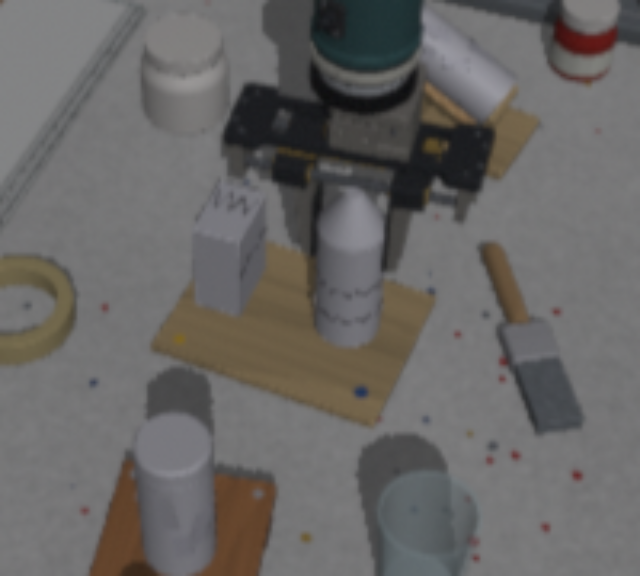

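send_rows --moves '[[[0, 0, 0.15, 0, 0, 0, 1], [0, 0, 0.28, 0, 0, 0, 1], [0, 0, 0.36, 0, 0, 0, 1], [0, 0, 0.41, 0, 0, 0, 1], [0, 0, 0.45, 0, 0, 0, 1], [0, 0, 0.48, 0, 0, 0, 1], [0, 0, 0.5, 0, 0, 0, 1], [0, 0, 0.5, 0, 0, 0, 1], [0, 0, 0.5, 0, 0, 0, 1]]]'

```text
t: 10.65
eef_pos: [0.4865, -0.0577, 0.0809]
ee_rot: [0.677, 0.736, -0.0, 0.0]
contact_force: [0.2, -0.4, -0.0]
grip_width: 0.0535
```

send_rows --moves '[[[0, 0, 0.02, 0, 0, 0, 1], [0, 0, 0.04, 0, 0, 0, 1], [0, 0, 0.05, 0, 0, 0, 1], [0, 0, 0.05, 0, 0, 0, 1]]]'

```text
t: 11.15
eef_pos: [0.4867, -0.0578, 0.08]
ee_rot: [0.677, 0.736, -0.001, 0.001]
contact_force: [-3.5, -0.3, 11.7]
grip_width: 0.0531
```

send_rows --moves '[[[0, 0, -0.01, 0, 0, 0, 0.9], [0, 0, -0.01, 0, 0, 0, 0.35], [0, 0, -0.01, 0, 0, 0, 0.2], [0, 0, -0.01, 0, 0, 0, 0], [0, 0, -0.01, 0, 0, 0, 0], [0, 0, -0.01, 0, 0, 0, 0], [0, 0, -0.3, 0, 0, 0, 0], [0, 0, -0.9, 0, 0, 0, 0], [0, 0, -1.7, 0, 0, 0, 0], [0, 0, -2.7, 0, 0, 0, 0], [0, 0, -3.8, 0, 0, 0, 0], [0, 0, -4.6, 0, 0, 0, 0], [0, 0, -5, 0, 0, 0, 0], [0, 0, -5, 0, 0, 0, 0]]]'

```text
t: 12.9
eef_pos: [0.487, -0.0575, 0.2807]
ee_rot: [0.677, 0.736, -0.0, 0.001]
contact_force: [-0.3, 0.4, -0.5]
grip_width: 0.0924
```

```bash
python3 - <<'E'
from h import *
from h import rel
P,d=eyes.grab_frame("side");C=cloud("side",P,d)
Q=C.reshape(-1,3);m=(np.hypot(Q[:,0]-.487,Q[:,1]+.058)<.05)&(Q[:,2]>.025)&(Q[:,2]<.115)
print("cone",circ(Q[m],.027),m.sum())
m=(np.hypot(Q[:,0]-.487,Q[:,1]+.058)<.03)&(Q[:,2]<.19);print("top",Q[m][:,2].max())
# round tube targets
e=np.radians(25);a=np.radians(-9.3);ax=np.array([np.cos(e)*np.cos(a),np.cos(e)*np.sin(a),np.sin(e)])
rim=np.array([.4357,-.3453,.0535])
for tl in(0,-15,-30):
    M=down(-9.3,tl,-9.3);z=M[:,2]
    g=rim+.114*ax
    print("tilt",tl,"grasp",g.round(4),"z",z.round(3)); rel((g+z*.027-z*.12,M),(g+z*.027,M)); M=down(170.7,tl,-9.3);rel((g+z*.027-z*.12,M))
for l in open("log.jsonl"):
    j=json.loads(l);print(np.round(j["joint_pos"],3).tolist(),np.round(j["eef_pos"],4).tolist())
E
```

```text
cone (array([ 0.48725951, -0.05833213]), np.float64(0.001282808810890458)) 475
top 0.1620790145970723
tilt 0 grasp [ 0.5377 -0.362   0.1017] z [ 0.  0. -1.]
at [ 0.4863 -0.0575  0.2796] q [ 0.64  0.18 -0.66  1.86  0.12  1.14  0.02] F [ 0.3 -0.3  0.7] w 0.092 t 12.95
[-7.69, 0.64, 2.13, 0.01, 0.01, 17.36]
[-7.69, 0.64, 5.13, 0.01, 0.01, 17.36]
at [ 0.4863 -0.0575  0.2796] q [ 0.64  0.18 -0.66  1.86  0.12  1.14  0.02] F [ 0.3 -0.3  0.7] w 0.092 t 12.95
[-7.69, 0.64, 2.13, -0.01, 0.01, -12.64]
tilt -15 grasp [ 0.5377 -0.362   0.1017] z [-0.255  0.042 -0.966]
at [ 0.4863 -0.0575  0.2796] q [ 0.64  0.18 -0.66  1.86  0.12  1.14  0.02] F [ 0.3 -0.3  0.7] w 0.092 t 12.95
[-7.84, 1.22, 2.21, 2.28, -1.75, 17.24]
[-7.64, 0.47, 5.11, 2.28, -1.75, 17.24]
at [ 0.4863 -0.0575  0.2796] q [ 0.64  0.18 -0.66  1.86  0.12  1.14  0.02] F [ 0.3 -0.3  0.7] w 0.092 t 12.95
[-7.84, 1.22, 2.21, 1.64, 2.13, -12.57]
tilt -30 grasp [ 0.5377 -0.362   0.1017] z [-0.493  0.081 -0.866]
at [ 0.4863 -0.0575  0.2796] q [ 0.64  0.18 -0.66  1.86  0.12  1.14  0.02] F [ 0.3 -0.3  0.7] w 0.092 t 12.95
[-7.97, 1.77, 2.45, 4.
[... 432 characters left out ...]
1305]
[-0.101, 0.637, -0.704, 1.769, 0.504, 0.923, -0.464] [0.511, 0.3206, 0.0991]
[-0.025, 0.468, -0.804, 1.624, 0.355, 1.203, -0.348] [0.5106, 0.3201, 0.2603]
[0.523, 0.419, -0.568, 2.045, 0.322, 0.764, -0.156] [0.4864, -0.0576, 0.1006]
[0.636, 0.182, -0.655, 1.864, 0.124, 1.136, 0.021] [0.4863, -0.0575, 0.2796]
[0.636, 0.182, -0.655, 1.864, 0.124, 1.136, 0.021] [0.4863, -0.0575, 0.2796]
[0.636, 0.182, -0.655, 1.864, 0.124, 1.136, 0.021] [0.4863, -0.0575, 0.2796]
[0.636, 0.182, -0.655, 1.864, 0.124, 1.136, 0.021] [0.4863, -0.0575, 0.2796]
[0.636, 0.182, -0.655, 1.864, 0.124, 1.136, 0.021] [0.4863, -0.0575, 0.2796]
[0.636, 0.182, -0.655, 1.864, 0.124, 1.136, 0.021] [0.4863, -0.0575, 0.2796]
```

```bash
cat > kin.py <<'E'
from h import *
import itertools
D=[json.loads(l) for l in open("log.jsonl")]
def fk(q,th,S):
    T=np.eye(3);p=np.array([0,0,th[0]]);k=1
    for i in range(7):
        ax='zyzyzyz'[i];T=T@R.from_euler(ax,S[i]*q[i]+(th[9] if i==0 else th[10] if i==6 else 0)).as_matrix()
        off={1:(th[1],th[2]),3:(th[3],th[4]),5:(th[5],th[6])}.get(i)   # after J2,J4,J6: x,z offsets
        if off: p=p+T@np.array([off[0],0,off[1]])
        if i==2: p=p+T@np.array([th[7],0,0])
        if i==4: p=p+T@np.array([th[8],0,0])
    return p,T
qs=np.array([d["joint_pos"] for d in D]);ps=np.array([d["eef_pos"] for d in D]);Rs=[R.from_quat(d["ee_rot"]).as_matrix() for d in D]
_,ix=np.unique(qs.round(3),axis=0,return_index=True)
def fit(S,o7):
    def res(th):
        o=[1e-3*(th[1:9])]
        for i in ix:
            p,T=fk(qs[i],th,S);o+=[p-ps[i],.3*R.from_matrix(T.T@Rs[i]).as_rotvec()]
        return np.concatenate(o)
    return least_squares(res,[.3,0,.4,0,.4,0,.2,0,0,0,o7])
if __name__=="__main__":
    out=[]
    for s in itertools.product((1,-1),repeat=4):
        S=[s[0],1,s[1],1,s[2],1,s[3]]
        for o in(0,1.57,3.14,-1.57):
            f=fit(S,o);out.append((f.cost,S,f.x.tolist()))
    out.sort(key=lambda x:x[0])
    for c,S,x in out[:3]:print(c,S,np.round(x,4).tolist())
    json.dump(out[0],open("kin.json","w"))
E
python3 kin.py
```

```text
6.326300978387248e-05 [-1, 1, -1, 1, -1, 1, -1] [-0.7666, 0.0113, 0.5469, 0.0556, 0.4739, 0.0235, -0.7153, -0.0037, -0.0505, -0.0507, 1.5201]
6.326300978388078e-05 [-1, 1, -1, 1, -1, 1, -1] [-0.7666, 0.0113, 0.5469, 0.0556, 0.4739, 0.0235, -0.7153, -0.0037, -0.0505, -0.0507, 1.5201]
6.326300978391074e-05 [-1, 1, -1, 1, -1, 1, -1] [-0.7666, 0.0113, 0.5469, 0.0556, 0.4739, 0.0235, -0.7153, -0.0037, -0.0505, -0.0507, 1.5201]
```

```bash
python3 - <<'E'
from h import *
e=np.radians(25);a=np.radians(-9.3);ax=np.array([np.cos(e)*np.cos(a),np.cos(e)*np.sin(a),np.sin(e)])
g=np.array([.4357,-.3453,.0535])+.114*ax
M=down(170.7,-20,-9.3);z=M[:,2];rel((g+z*.027-z*.13,M))
E
```

```text
at [ 0.4863 -0.0575  0.2796] q [ 0.64  0.18 -0.66  1.86  0.12  1.14  0.02] F [ 0.3 -0.3  0.7] w 0.092 t 12.95
[-7.91, 1.49, 2.04, 2.19, 2.84, -12.51]
```

send_rows --moves '[[[-4, 0.7, 0, 1.1, 1.4, -6.3, 0], [-4, 0.7, 0, 1.1, 1.4, -6.3, 0], [-4, 0.7, 0, 1.1, 1.4, -6.3, 0], [-7.9, 1.5, 2, 2.2, 2.8, -12.5, 0], [-7.9, 1.5, 2, 2.2, 2.8, -12.5, 0], [-7.9, 1.5, 2, 2.2, 2.8, -12.5, 0], [-7.9, 1.5, 2, 2.2, 2.8, -12.5, 0], [-7.9, 1.5, 2, 2.2, 2.8, -12.5, 0], [-7.9, 1.5, 2, 2.2, 2.8, -12.5, 0], [-7.9, 1.5, 2, 2.2, 2.8, -12.5, 0], [-7.9, 1.5, 2, 2.2, 2.8, -12.5, 0], [-7.9, 1.5, 2, 2.2, 2.8, -12.5, 0]]]'

```text
t: 14.45
eef_pos: [0.5725, -0.3677, 0.2004]
ee_rot: [0.081, 0.982, 0.012, -0.172]
contact_force: [-0.3, -0.6, -0.2]
grip_width: 0.092
```

```bash
python3 - <<'E'
from h import *
rel();P,d,C=toolprof();cv2.imwrite("pics/s4.png",P[:,:,::-1]);toolprof("top")
E
cat > ik.py <<'E'
from kin import *
c,S,x=json.load(open("kin.json"))
f=fit(S,x[10]);th=f.x;print("cost",f.cost,th.round(4))
lo=np.array([-2.53,-.31,-1.57,.28,-1.29,.15,-2.92]);hi=np.array([2.53,2.02,1.55,2.44,4.43,1.84,2.92])
q0=qs[-1]
def ik(p,M,q0):
    def res(q):
        P,T=fk(q,th,S);return np.r_[(P-p)*10,R.from_matrix(T.T@M).as_rotvec()*3,.01*(q-q0)]
    s=least_squares(res,np.clip(q0,lo+.01,hi-.01),bounds=(lo,hi));P,T=fk(s.x,th,S)
    return s.x,np.linalg.norm(P-p)*1e3,np.degrees(np.linalg.norm(R.from_matrix(T.T@M).as_rotvec()))
e=np.radians(25);a=np.radians(-9.3);ax=np.array([np.cos(e)*np.cos(a),np.cos(e)*np.sin(a),np.sin(e)])
g=np.array([.4357,-.3453,.0535])+.114*ax
for tl in(-10,-20,-30):
    M=down(170.7,tl,-9.3);z=M[:,2];q,ep,er=ik(g+.027*z,M,q0);print("grasp",tl,q.round(2),ep.round(1),er.round(1))
    for az in(0,20,32,45):
        M=down(az+180,65+tl,az);z=M[:,2]
        for h in(.028,.15,.2):
            q2,ep,er=ik(np.array([.51,.3195,h+.114])+.027*z,M,q);print("  place",az,65+tl,h,q2.round(2),ep.round(1),er.round(1))
E
python3 ik.py
```

```text
at [ 0.5725 -0.3677  0.2004] q [ 0.81  0.83 -0.64  1.19  0.49  1.62  1.59] F [-0.3 -0.6 -0.2] w 0.092 t 14.45
body: max z [-0.084  -0.0608] y -0.0946 0.0982 x [-0.0292  0.0312]
body: max z [-0.1162 -0.0999] y 0.0601 0.0949 x [-0.0273  0.0335]
cost 8.977907191799103e-05 [ 0.3009  0.0104  0.547   0.0494  0.4717  0.013   0.3534 -0.0105 -0.0412
 -0.0492  1.522 ]
grasp -10 [ 0.93  0.8  -0.65  1.54  0.55  1.16  1.53] 0.0 0.0
  place 0 55 0.028 [-0.06  1.04 -1.19  2.18  2.13  1.54 -0.76] 0.0 0.0
  place 0 55 0.15 [ 0.01  0.6  -1.21  2.15  1.79  1.22 -0.62] 0.0 0.0
  place 0 55 0.2 [ 0.06  0.4  -1.18  2.11  1.63  1.05 -0.51] 0.0 0.0
  place 20 55 0.028 [ 0.22  1.29 -1.43  2.28  2.41  1.44 -0.32] 0.0 0.0
  place 20 55 0.15 [ 0.35  0.87 -1.56  2.24  2.04  1.17 -0.29] 0.0 0.0
  place 20 55 0.2 [ 0.48  0.59 -1.57  2.2   1.86  0.91 -0.26] 0.0 0.0
  place 32 55 0.028 [ 0.39  1.43 -1.53  2.3   2.46  1.27  0.01] 0.0 0.0
  place 32 55 0.15 [ 0.54  0.83 -1.57  2.26  2.08  0.84 -0.13] 0.0 0.0
  place 32 55 0.2 [ 0.99 -0.2  -1.57  2.2  -1.29  0.15  2.67] 18.1 4.4
  place 45 55 0.028 [ 0.56  1.49 -1.57  
[... 1295 characters left out ...]
 0 35 0.2 [ 0.05  0.24 -0.97  1.97  0.94  0.82  0.11] 0.0 0.0
  place 20 35 0.028 [ 0.28  0.98 -1.39  2.13  1.81  1.06 -0.09] 0.0 0.0
  place 20 35 0.15 [ 0.13  0.22 -0.91  2.1   0.89  0.46  0.48] 0.0 0.0
  place 20 35 0.2 [ 0.24  0.14 -1.    2.04  0.64  0.51  0.71] 0.0 0.0
  place 32 35 0.028 [ 0.39  1.04 -1.45  2.14  1.81  0.97  0.17] 0.0 0.0
  place 32 35 0.15 [ 0.27  0.22 -0.97  2.12  0.62  0.34  0.97] 0.0 0.0
  place 32 35 0.2 [ 0.44  0.15 -1.14  2.06  0.39  0.43  1.17] 0.0 0.0
  place 45 35 0.028 [ 0.22  0.5  -0.84  2.17  1.37  0.15  0.59] 0.0 0.0
  place 45 35 0.15 [ 0.54  0.36 -1.25  2.1   0.59  0.36  1.28] 0.0 0.0
  place 45 35 0.2 [ 0.7   0.39 -1.47  2.04  0.6   0.51  1.26] 0.0 0.0
```

View pics/s4.png

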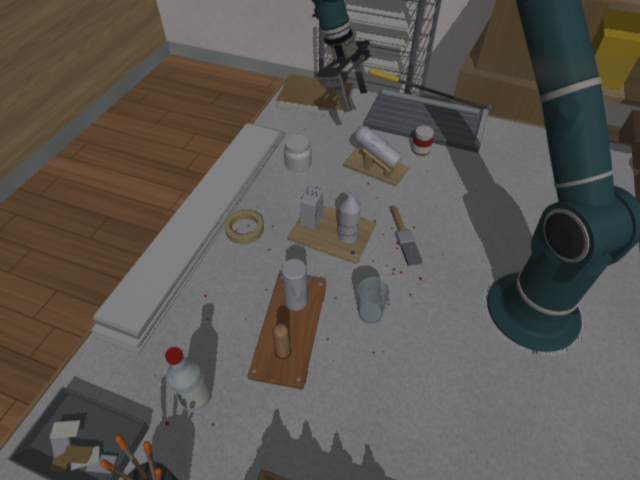

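```bash
python3 - <<'E'
from h import *
e=np.radians(25);a=np.radians(-9.3);ax=np.array([np.cos(e)*np.cos(a),np.cos(e)*np.sin(a),np.sin(e)])
rim=np.array([.4357,-.3453,.0535]);lat=np.array([-np.sin(a),np.cos(a),0]);up=np.cross(ax,lat)
B=np.stack([ax,lat,up],1)
for n in("side","top"):
    z=np.load(n+"0.npz");C=cloud(n,z['p'],z['d']);hs=cv2.cvtColor(z['p'],cv2.COLOR_RGB2HSV)
    m=(hs[...,1]>70)&(C[...,2]>.03);L=(C[m]-rim)@B
    L=L[(np.abs(L[:,1])<.05)&(L[:,0]>-.02)&(L[:,0]<.16)&(L[:,2]>-.06)]
    for lo in np.arange(-.02,.16,.02):
        for sg in(1,-1):
            q=L[(L[:,0]>=lo)&(L[:,0]<lo+.02)&(L[:,1]*sg>0)]
            if len(q)>3:
                i=q[:,2].argmax();print(n,round(lo,2),sg,len(q),"smax",q[:,0].max().round(3),"up max",q[i,2].round(4),"lat",q[i,1].round(4),"maxlat",np.abs(q[:,1]).max().round(4))
s=r.sense();p=s["eef_pos"];M=R.from_quat(s["ee_rot"]).as_matrix()
for n in("side","top"):
    P,d=eyes.grab_frame(n);C=cloud(n,P,d);L=(C.reshape(-1,3)-p)@M
    Q=L[(np.abs(L[:,0])<.045)&(np.abs(L[:,1])<.1)]
    for lo in np.arange(-.16,.03,.01):
        q=Q[(Q[:,2]>=lo)&(Q[:,2]<lo+.01)]
        if len(q)>2:print(n,round(lo,2),len(q),"x",np.percentile(q[:,0],[0,50,100]).round(3),"y",q[:,1].min().round(3),q[:,1].max().round(3))
E
```

```text
side -0.02 1 34 smax -0.0 up max 0.0064 lat 0.0229 maxlat 0.039
side -0.02 -1 5 smax -0.005 up max 0.0048 lat -0.0055 maxlat 0.0179
side 0.0 1 26 smax 0.02 up max -0.0101 lat 0.0328 maxlat 0.0376
side 0.02 1 15 smax 0.039 up max -0.009 lat 0.0334 maxlat 0.0345
side 0.04 1 35 smax 0.06 up max -0.0114 lat 0.0303 maxlat 0.0376
side 0.06 1 66 smax 0.08 up max -0.0098 lat 0.0313 maxlat 0.04
side 0.08 1 15 smax 0.097 up max -0.0099 lat 0.0325 maxlat 0.0361
top -0.02 1 340 smax -0.0 up max 0.852 lat 0.0499 maxlat 0.0499
top -0.02 -1 758 smax -0.0 up max 0.8082 lat -0.0087 maxlat 0.0499
top 0.0 1 160 smax 0.02 up max 0.8474 lat 0.0483 maxlat 0.0496
top 0.02 1 15 smax 0.039 up max -0.0087 lat 0.0298 maxlat 0.0328
top 0.04 1 20 smax 0.06 up max -0.0034 lat 0.0308 maxlat 0.0369
top 0.06 1 32 smax 0.079 up max -0.0092 lat 0.0276 maxlat 0.0379
top 0.08 1 21 smax 0.099 up max 0.0011 lat 0.0304 maxlat 0.0361
side -0.16 98 x [-0.019  0.017  0.025] y -0.04 0.019
side -0.15 317 x [-0.03   0.009  0.032] y -0.096 0.095
side -0.14 280 x [-0.031  0.02   0.032] y -0.093 0.099
side -0.13 162 x [-0.034  0.01
[... 527 characters left out ...]
-0.011  0.003  0.011] y -0.057 0.063
side -0.02 50 x [-0.011  0.004  0.011] y -0.061 0.059
top -0.16 20 x [0.018 0.024 0.026] y 0.001 0.018
top -0.15 247 x [-0.028  0.007  0.033] y -0.003 0.095
top -0.14 258 x [-0.034  0.007  0.033] y -0.003 0.095
top -0.13 91 x [-0.021  0.023  0.035] y -0.007 0.094
top -0.12 152 x [-0.026  0.024  0.035] y -0.011 0.088
top -0.11 30 x [-0.021  0.03   0.033] y -0.009 0.086
top -0.07 7 x [0.009 0.011 0.013] y 0.046 0.063
top -0.06 15 x [0.006 0.01  0.013] y 0.046 0.062
top -0.05 12 x [0.001 0.01  0.014] y 0.047 0.061
top -0.04 13 x [0.005 0.011 0.012] y 0.046 0.06
top -0.03 12 x [-0.009  0.01   0.013] y 0.048 0.06
top -0.02 6 x [0.006 0.008 0.01 ] y 0.045 0.058
```

```bash
cat > tgt.py <<'E'
from h import *
e=np.radians(25);a=np.radians(-9.3);ax=np.array([np.cos(e)*np.cos(a),np.cos(e)*np.sin(a),np.sin(e)])
rim=np.array([.4357,-.3453,.0535]);lat=np.array([-np.sin(a),np.cos(a),0]);up=np.cross(ax,lat)
g=rim+.118*ax+.004*up
M=down(170.7,-25,-9.3);z=M[:,2]
E
python3 - <<'E'
from tgt import *
print(g,z);rel(*[(g+z*(.027-k),M) for k in(.1,.06,.03,0)])
E
```

```text
[ 0.53957036 -0.36230942  0.10699419] [-0.41706325  0.06829673 -0.90630779]
at [ 0.5726 -0.3676  0.2003] q [ 0.81  0.83 -0.64  1.19  0.49  1.62  1.59] F [-0.1  0.5 -0.3] w 0.0918 t 14.65
[-0.17, -0.0, 0.66, -0.03, 0.86, -0.02]
[-0.08, 0.0, 1.66, -0.03, 0.86, -0.02]
[-0.01, 0.0, 2.4, -0.03, 0.86, -0.02]
[0.06, 0.01, 3.15, -0.03, 0.86, -0.02]
```

send_rows --moves '[[[-0.17, 0, 0.3, 0, 0.86, 0, 0], [-0.17, 0, 0.66, 0, 0.86, 0, 0], [-0.12, 0, 1.2, 0, 0.86, 0, 0], [-0.08, 0, 1.66, 0, 0.86, 0, 0], [-0.05, 0, 2.05, 0, 0.86, 0, 0], [-0.01, 0, 2.4, 0, 0.86, 0, 0], [0.03, 0, 2.75, 0, 0.86, 0, 0], [0.05, 0, 3, 0, 0.86, 0, 0], [0.06, 0, 3.15, 0, 0.86, 0, 0], [0.06, 0, 3.15, 0, 0.86, 0, 0], [0.06, 0, 3.15, 0, 0.86, 0, 0]]]'

```text
t: 16.02
eef_pos: [0.5286, -0.3607, 0.083]
ee_rot: [0.08, 0.973, 0.016, -0.215]
contact_force: [-0.6, -0.5, -0.6]
grip_width: 0.092
```

```bash
python3 - <<'E'
from tgt import *
rel((g+z*.027,M))
P,d=eyes.grab_frame("side");cv2.imwrite("pics/s5.png",cv2.resize(P[70:200,310:470],(738,600),interpolation=2)[:,:,::-1])
E
```

```text
at [ 0.5286 -0.3607  0.083 ] q [ 0.82  0.92 -0.6   1.32  0.53  1.5   1.55] F [-0.6 -0.5 -0.6] w 0.092 t 16.025
[0.0, 0.0, 0.01, -0.03, 0.01, -0.02]
```

View pics/s5.png

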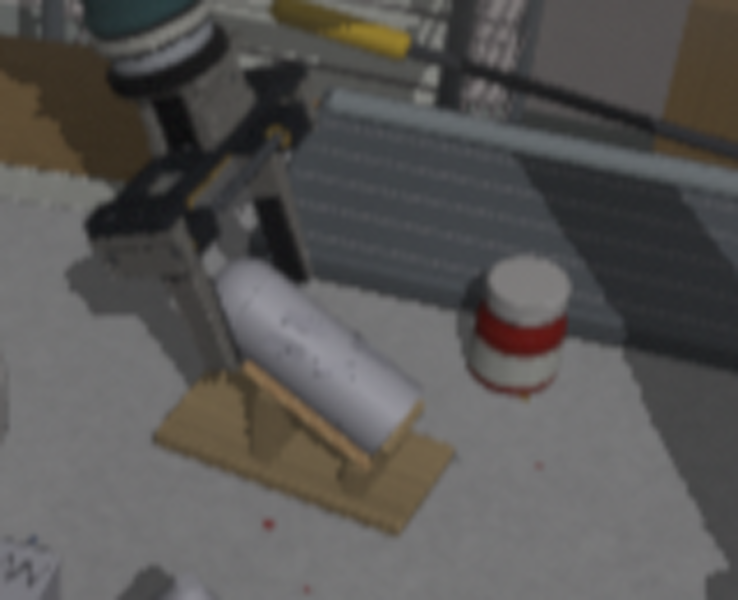

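The fingers straddle the dome end (tips near 235,365 and 300,280), and the near one is just past the slat end (250,367). Closing now.

send_rows --moves '[[[0, 0, 0, 0, 0, 0, 0.15], [0, 0, 0, 0, 0, 0, 0.25], [0, 0, 0, 0, 0, 0, 0.35], [0, 0, 0, 0, 0, 0, 0.42], [0, 0, 0, 0, 0, 0, 0.6], [0, 0, 0, 0, 0, 0, 0.8], [0, 0, 0, 0, 0, 0, 1], [0, 0, 0, 0, 0, 0, 1], [0, 0, 0, 0, 0, 0, 1]]]'

```text
t: 17.2
eef_pos: [0.5289, -0.3601, 0.083]
ee_rot: [0.08, 0.973, 0.016, -0.215]
contact_force: [1.1, 2.9, 1.3]
grip_width: 0.0538
```

```bash
python3 - <<'E'
from tgt import *
s=r.sense();p0=s["eef_pos"];M0=R.from_quat(s["ee_rot"]).as_matrix()
rel((p0+.03*up,M0),(p0+.06*up+[0,0,.09],M0))
E
```

```text
at [ 0.5289 -0.3601  0.083 ] q [ 0.82  0.92 -0.6   1.32  0.53  1.5   1.55] F [1.1 2.9 1.3] w 0.0538 t 17.2
[0.57, -0.0, -0.48, 0.0, 0.0, 0.0]
[2.1, -0.01, -3.01, 0.0, 0.0, 0.0]
```

send_rows --moves '[[[0.1, 0, -0.08, 0, 0, 0, 1], [0.25, 0, -0.2, 0, 0, 0, 1], [0.4, 0, -0.34, 0, 0, 0, 1], [0.57, 0, -0.48, 0, 0, 0, 1], [0.8, 0, -0.8, 0, 0, 0, 1], [1.1, 0, -1.3, 0, 0, 0, 1], [1.5, 0, -1.9, 0, 0, 0, 1], [1.8, 0, -2.5, 0, 0, 0, 1], [2, 0, -2.9, 0, 0, 0, 1], [2.1, 0, -3, 0, 0, 0, 1], [2.1, 0, -3, 0, 0, 0, 1]]]'

```text
t: 18.58
eef_pos: [0.5034, -0.3555, 0.2273]
ee_rot: [0.08, 0.973, 0.016, -0.215]
contact_force: [-0.6, 0.2, -0.6]
grip_width: 0.0541
```

```bash
cat > tube.py <<'E'
from tgt import *
def held():
    "fit the held tube: returns rim point and axis in tool frame"
    s=r.sense();p=s["eef_pos"];N=R.from_quat(s["ee_rot"]).as_matrix()
    Q=[]
    for n in("side","top"):
        P,d=eyes.grab_frame(n);C=cloud(n,P,d);hs=cv2.cvtColor(P,cv2.COLOR_RGB2HSV)
        m=(hs[...,1]<45)&(hs[...,2]>70)
        L=(C-p)@N
        a0=N0a;w=L-g0;t=w@a0;rr=np.linalg.norm(w-t[...,None]*a0,axis=-1)
        m&=(t>-.15)&(t<-.02)&(rr<.04)
        m=cv2.erode(m.astype(np.uint8),np.ones((3,3)))>0
        q=L[m]; print(n,len(q),"t",(np.percentile(t[m],[0,1,5,99]).round(4) if len(q) else ''),end=' ')
        if len(q)>60:
            c,a,sd=cyl(q,g0,N0a,.027);a=a*np.sign(a@N0a)
            # express point on axis nearest the grasp
            c=c+a*((g0-c)@a);print("c",c.round(4),"axis",a.round(4),"world axis",(N@a).round(4),"sd",sd.round(4))
            q_rim=np.percentile((q-c)@a,1);print("   rim at",q_rim.round(4))
        else: print()
    return
# nominal, in the tool frame at grasp
Ng=M; g0=np.array([0,0,-.027])-.004*(Ng.T@up); N0a=Ng.T@ax
E
python3 - <<'E'
from tube import *
print(g0,N0a);rel();held()
E
```

```text
[-3.06417777e-03  7.23752566e-19 -2.44288496e-02] [-6.42787610e-01  1.58627776e-16 -7.66044443e-01]
at [ 0.5034 -0.3555  0.2273] q [ 0.86  0.74 -0.65  1.3   0.46  1.68  1.6 ] F [-0.6  0.2 -0.6] w 0.0541 t 18.575
side 585 t [-0.1153 -0.1141 -0.1104 -0.0248] c [-0.0033 -0.0013 -0.0242] axis [-0.6315 -0.0055 -0.7754] world axis [ 0.887  -0.1502  0.4366] sd 0.0022
   rim at -0.114
top 603 t [-0.1194 -0.1174 -0.1129 -0.0242] c [-0.0025 -0.0008 -0.0249] axis [-0.6301 -0.008  -0.7765] world axis [ 0.8858 -0.1525  0.4383] sd 0.003
   rim at -0.1173
```

```bash
cat > plan.py <<'E'
from tube import *
import contextlib,io
A=np.array([-.631,-.0065,-.776]);A/=np.linalg.norm(A);cc=np.array([-.003,-.001,-.0245])
def pose(x,y,h,az,A=A,s=.117):
    N=down(az+180,39.1,az);v=N@A
    k=np.cross(v,[0,0,1]);N=R.from_rotvec(k/np.linalg.norm(k)*np.arcsin(np.linalg.norm(k))).as_matrix()@N
    return np.array([x,y,h+s])-N@cc,N
E
python3 - <<'E'
from plan import *
with contextlib.redirect_stdout(io.StringIO()):
    from ik import ik
s=r.sense();q=s["joint_pos"];p=s["eef_pos"];N=R.from_quat(s["ee_rot"]).as_matrix();gp=p+N@cc
def go(n,p,N):
    global q
    q,ep,er=ik(p,N,q);print(n,q.round(2),ep.round(1),er.round(1))
go("A",p+[0,0,.09],N);q1=q.copy()
for az in(-15,0,15):
    q=q1.copy();print(az)
    P2,N2=pose(gp[0],gp[1],.2,az)
    for f in(.33,.66,1):
        W=N@R.from_rotvec(f*R.from_matrix(N.T@N2).as_rotvec()).as_matrix();go("B",(1-f)*(p+[0,0,.09])+f*P2,W)
    P3,N3=pose(.51,.3195,.2,max(az,0))
    for f in(.25,.5,.75,1):
        W=N2@R.from_rotvec(f*R.from_matrix(N2.T@N3).as_rotvec()).as_matrix();go("C",(1-f)*P2+f*P3,W)
    for h in(.15,.1,.06,.028): go("D",*pose(.51,.3195,h,max(az,0)))
rel((p+[0,0,.09],N),pose(gp[0],gp[1],.2,0),pose(.51,.3195,.2,0))
E
```

```text
A [ 0.85  0.68 -0.66  1.2   0.45  1.82  1.64] 0.0 0.0
-15
B [ 1.04  0.48 -0.73  1.47  0.35  1.38  1.65] 0.0 0.0
B [ 1.26  0.29 -0.8   1.75  0.16  0.89  1.77] 0.0 0.0
B [ 1.68  0.24 -1.14  2.04 -0.08  0.36  2.  ] 0.0 0.0
C [ 1.45 -0.09 -1.06  2.21 -0.62  0.37  2.25] 0.0 0.0
C [ 1.21 -0.31 -1.14  2.27 -0.63  0.37  1.95] 0.0 0.0
C [ 1.03 -0.31 -1.38  2.2  -0.05  0.37  1.11] 0.0 0.0
C [ 0.95 -0.31 -1.57  2.1   0.12  0.43  0.79] 37.4 4.2
D [ 0.95 -0.31 -1.57  2.19  0.09  0.32  0.81] 62.9 5.8
D [ 0.94 -0.31 -1.57  2.26  0.06  0.24  0.83] 93.4 6.8
D [ 0.94 -0.31 -1.57  2.31  0.05  0.19  0.83] 120.5 7.2
D [ 0.93 -0.31 -1.57  2.35  0.08  0.15  0.8 ] 143.4 7.4
0
B [ 1.06  0.49 -0.76  1.46  0.34  1.4   1.74] 0.0 0.0
B [ 1.35  0.34 -0.89  1.72  0.13  0.94  1.97] 0.0 0.0
B [ 1.81  0.43 -1.3   1.97  0.01  0.49  2.22] 0.0 0.0
C [ 1.71 -0.04 -1.26  2.17 -0.78  0.48  2.63] 0.0 0.0
C [ 1.29 -0.31 -1.14  2.26 -0.89  0.45  2.35] 0.0 0.0
C [ 1.02 -0.31 -1.34  2.21 -0.2   0.35  1.32] 0.0 0.0
C [ 0.95 -0.31 -1.57  2.1   0.12  0.43  0.79] 37.4 4.2
D [ 0.95 -0.31 -1.57  2.19  0.09  0.32  0.81] 62.9 5.8
D [ 0
[... 297 characters left out ...]
87  0.06  0.67  2.44] 0.0 0.0
C [ 1.89  0.35 -1.57  2.11 -0.16  0.49  2.37] 0.0 0.0
C [ 1.37 -0.21 -1.13  2.23 -1.01  0.59  2.77] 0.0 0.0
C [ 1.07 -0.31 -1.28  2.23 -0.82  0.41  2.2 ] 0.0 0.0
C [ 1.01 -0.31 -1.57  2.12 -0.28  0.35  1.4 ] 23.6 1.7
D [ 0.99 -0.31 -1.57  2.2  -0.38  0.26  1.5 ] 53.2 2.7
D [ 0.98 -0.31 -1.57  2.27 -0.5   0.21  1.6 ] 87.0 3.0
D [ 0.97 -0.31 -1.57  2.31 -0.59  0.19  1.69] 115.8 3.1
D [ 0.96 -0.31 -1.57  2.34 -0.68  0.17  1.77] 139.5 3.4
at [ 0.5032 -0.3554  0.2263] q [ 0.86  0.74 -0.65  1.3   0.46  1.68  1.6 ] F [-0.3 -0.3 -0.8] w 0.0536 t 18.675
[0.95, -0.0, -2.04, 0.0, 0.0, 0.0]
[0.15, 0.05, -1.86, -0.16, -10.67, -1.63]
[2.79, 16.75, -0.66, -0.16, -10.67, -1.63]
```

```bash
cat > sim.py <<'E'
from plan import *
with contextlib.redirect_stdout(io.StringIO()):
    from ik import fk,th,S,lo,hi
def err(q,p,N):
    P,T=fk(q,th,S);return np.r_[p-P,T@R.from_matrix(T.T@N).as_rotvec()*.3]
def step(q,p,N):
    for _ in range(3):
        e=err(q,p,N);J=np.array([err(q+1e-5*np.eye(7)[i],p,N)-e for i in range(7)]).T/-1e-5
        q=q+J.T@np.linalg.solve(J@J.T+1e-6*np.eye(6),e)
        q=np.clip(q,lo,hi)
    return q,np.linalg.norm(err(q,p,N))
def path(q,p,N,wps,show=True):
    worst=0;mar=9
    for k,(p2,N2) in enumerate(wps):
        w=R.from_matrix(N.T@N2).as_rotvec();n=max(4,int(np.linalg.norm(p2-p)/.03),int(np.linalg.norm(w)/.1));e1=0
        for f in np.linspace(0,1,n+1)[1:]:
            q,e=step(q,p+f*(p2-p),N@R.from_rotvec(f*w).as_matrix());e1=max(e1,e);mar=min(mar,(q-lo).min(),(hi-q).min())
        worst=max(worst,e1)
        if show:print(k,q.round(2),"err mm",(e1*1e3).round(1),"margin",round(mar,2))
        p,N=p2,N2
    return q,worst,mar
def ptilt(x,y,zg,tl,az):  # grasp point height zg, tool tilt tl, heading az
    N=down(az+180,tl,az);return np.array([x,y,zg])-N@cc,N
if __name__=="__main__":
    L=[json.loads(l) for l in open("log.jsonl")]
    F=lambda d:(np.array(d["eef_pos"]),R.from_quat(d["ee_rot"]).as_matrix())
    print("check");path(np.array(L[0]["joint_pos"]),*F(L[0]),[(np.array([.45,-.25,.32]),down(70)),F(L[1]),F(L[2])]);print(np.round(L[1]["joint_pos"],2),np.round(L[2]["joint_pos"],2))
    s=r.sense();q=s["joint_pos"];p=s["eef_pos"];N=R.from_quat(s["ee_rot"]).as_matrix()
    res=[]
    for az in(0,15,30,45):
      for xm in(.5,.58,.66):
        for t1 in(-10,5,20):
          for azm in(-20,0,20):
            w=[ptilt(.52,-.35,.32,t1,-10),ptilt(xm,-.05,.31,t1,azm),ptilt(.51,.30,.31,t1,az),pose(.51,.3195,.15,az),pose(.51,.3195,.028,az)]
            res.append((*path(q,p,N,w,False)[1:],az,xm,t1,azm))
    res.sort(key=lambda x:(round(x[0],3),-x[1]))
    for x in res[:10]:print(np.round(x,3))
    az,xm,t1,azm=res[0][2:]
    path(q,p,N,[ptilt(.52,-.35,.32,t1,-10),ptilt(xm,-.05,.31,t1,azm),ptilt(.51,.30,.31,t1,az),pose(.51,.3195,.15,az),pose(.51,.3195,.028,az)])
E
time python3 sim.py
```

```text
check
0 [ 0.8   0.17 -0.39  1.75  0.07  1.23  0.04] err mm 0.0 margin 0.48
1 [-0.01  0.42 -0.82  1.59  0.31  1.27 -0.32] err mm 0.0 margin 0.42
2 [-0.09  0.59 -0.72  1.76  0.46  0.97 -0.44] err mm 0.0 margin 0.42
[-0.    0.43 -0.82  1.58  0.32  1.28 -0.32] [-0.08  0.6  -0.73  1.75  0.47  0.97 -0.44]
[  0.      0.276   0.      0.5    20.    -20.   ]
[  0.      0.276   0.      0.58   20.    -20.   ]
[ 0.     0.276  0.     0.58  20.     0.   ]
[ 0.     0.276  0.     0.58  20.    20.   ]
[  0.      0.276   0.      0.66   20.    -20.   ]
[ 0.     0.276  0.     0.66  20.     0.   ]
[ 0.     0.276  0.     0.66  20.    20.   ]
[  0.      0.262   0.      0.5     5.    -20.   ]
[0.    0.262 0.    0.5   5.    0.   ]
[ 0.     0.262  0.     0.5    5.    20.   ]
0 [ 1.36  0.31 -0.92  1.79  0.16  0.83  1.82] err mm 0.0 margin 0.28
1 [ 1.06 -0.01 -1.09  2.06  0.15  0.76  1.1 ] err mm 0.0 margin 0.28
2 [ 0.22  0.35 -1.13  1.84  0.69  1.    0.38] err mm 0.0 margin 0.28
3 [-0.07  0.31 -0.91  2.06  1.21  0.8  -0.18] err mm 0.0 margin 0.28
4 [-0.23  0.53 -0.75  2.13  1.6   0.81 -0.58] err mm 0.0 margin 0.28
real	0m49.629s
user	0m49.857s
sys	0m0.107s
```

The simulator reproduces the robot's joint behaviour, so I'll follow the collision-free, in-range route it found (heading 0).

```bash
python3 - <<'E'
from sim import *
rel(ptilt(.52,-.35,.32,20,-5),ptilt(.58,-.05,.32,20,0))
E
```

```text
at [ 0.5032 -0.3554  0.2263] q [ 0.86  0.74 -0.65  1.3   0.46  1.68  1.6 ] F [-0.3 -0.3 -0.8] w 0.0536 t 18.675
[0.26, 0.23, -1.8, 0.01, -7.5, -0.74]
[0.03, 7.89, -1.93, 0.05, -7.49, -1.6]
```

send_rows --moves '[[[0.4, 0, -0.6, 0, 0, 0, 1], [0.5, 0.05, -1.2, 0, -0.6, -0.1, 1], [0.6, 0.1, -1.6, 0, -1.5, -0.2, 1], [0.5, 0.1, -1.8, 0, -2.7, -0.3, 1], [0.4, 0.2, -1.8, 0, -4, -0.4, 1], [0.4, 0.2, -1.8, 0, -5.3, -0.5, 1], [0.3, 0.2, -1.8, 0, -6.5, -0.6, 1], [0.26, 0.23, -1.8, 0, -7.2, -0.7, 1], [0.26, 0.4, -1.8, 0, -7.5, -0.74, 1], [0.24, 1, -1.82, 0, -7.5, -0.8, 1], [0.2, 1.9, -1.85, 0, -7.5, -0.9, 1], [0.18, 3, -1.86, 0, -7.5, -1, 1], [0.14, 4.1, -1.88, 0, -7.5, -1.15, 1], [0.1, 5.2, -1.9, 0, -7.5, -1.3, 1], [0.07, 6.3, -1.91, 0, -7.5, -1.4, 1], [0.05, 7.1, -1.92, 0, -7.5, -1.5, 1], [0.03, 7.7, -1.93, 0, -7.5, -1.6, 1], [0.03, 7.9, -1.93, 0, -7.5, -1.6, 1], [0.03, 7.9, -1.93, 0, -7.5, -1.6, 1]]]'

```text
t: 21.05
eef_pos: [0.5855, -0.0475, 0.2959]
ee_rot: [-0.001, 0.985, 0.003, 0.174]
contact_force: [1.0, -0.4, -2.0]
grip_width: 0.0543
```

```bash
python3 - <<'E'
from sim import *
held()
rel(ptilt(.51,.30,.32,20,0),pose(.51,.3195,.16,0))
s=r.sense();path(s["joint_pos"],s["eef_pos"],R.from_quat(s["ee_rot"]).as_matrix(),[ptilt(.51,.30,.32,20,0),pose(.51,.3195,.15,0),pose(.51,.3195,.028,0)])
E
```

```text
side 707 t [-0.1167 -0.1145 -0.11   -0.0252] c [-0.004  -0.0008 -0.0237] axis [-0.6338  0.0037 -0.7735] world axis [ 3.302e-01 -2.000e-04  9.439e-01] sd 0.0014
   rim at -0.1143
top 0 t  
at [ 0.5855 -0.0493  0.2958] q [ 0.93  0.22 -1.    1.89  0.27  0.79  1.39] F [-0.2 -0.7 -0.7] w 0.0541 t 21.15
[1.66, 8.76, -0.57, 0.04, 0.01, -0.02]
[1.83, 9.24, 0.44, 0.09, -3.18, -0.06]
0 [ 0.14  0.28 -1.01  1.84  0.59  0.97  0.46] err mm 0.0 margin 0.46
1 [-0.15  0.27 -0.8   2.06  1.17  0.76 -0.16] err mm 0.0 margin 0.38
2 [-0.29  0.5  -0.66  2.13  1.58  0.75 -0.58] err mm 0.0 margin 0.31
```

send_rows --moves '[[[0.1, 0.4, -0.05, 0, 0, 0, 1], [0.2, 1.1, -0.1, 0, 0, 0, 1], [0.4, 2.1, -0.2, 0, 0, 0, 1], [0.6, 3.2, -0.2, 0, 0, 0, 1], [0.8, 4.3, -0.3, 0, 0, 0, 1], [1, 5.4, -0.4, 0, 0, 0, 1], [1.2, 6.5, -0.45, 0, 0, 0, 1], [1.4, 7.5, -0.5, 0, 0, 0, 1], [1.6, 8.3, -0.55, 0, 0, 0, 1], [1.66, 8.8, -0.55, 0, 0, 0, 1], [1.66, 9.1, -0.5, 0, -0.5, 0, 1], [1.7, 9.2, -0.3, 0, -1.3, 0, 1], [1.75, 9.24, 0, 0, -2.2, 0, 1], [1.8, 9.24, 0.25, 0, -2.8, 0, 1], [1.83, 9.24, 0.42, 0.04, -3.18, -0.02, 1], [1.83, 9.24, 0.44, 0.04, -3.18, -0.02, 1], [1.83, 9.24, 0.44, 0.04, -3.18, -0.02, 1], [1.83, 9.24, 0.44, 0.04, -3.18, -0.02, 1]]]'

```text
t: 23.4
eef_pos: [0.5235, 0.3205, 0.2566]
ee_rot: [0.001, 0.942, 0.0, 0.335]
contact_force: [1.2, -0.4, -1.2]
grip_width: 0.0539
```

```bash
python3 - <<'E'
from sim import *
import sim
held()
A2=np.array([-.633,0,-.774])
rel(pose(.51,.3195,.14,0,A2),pose(.51,.3195,.028,0,A2))
# direct: tube cylinder in world, side camera
P,d=eyes.grab_frame("side");C=cloud("side",P,d).reshape(-1,3)
m=(np.hypot(C[:,0]-.51,C[:,1]-.3195)<.045)&(C[:,2]>.162)&(C[:,2]<.25)
for lo_ in(.162,.19,.22):
    q=C[m];q=q[(q[:,2]>=lo_)&(q[:,2]<lo_+.03)]
    if len(q)>20:print(lo_,len(q),circ(q,.027),q[:,2].min())
z=np.load("side0.npz");
m=(np.hypot(C[:,0]-.51,C[:,1]-.3195)<.03)&(C[:,2]>.04)&(C[:,2]<.105);print("post",circ(C[m],.016),m.sum())
cv2.imwrite("pics/s6.png",cv2.resize(P[190:390,200:440],(720,600))[:,:,::-1])
E
```

```text
side 178 t [-0.1168 -0.1159 -0.1125 -0.0607] c [-0.0035 -0.0009 -0.024 ] axis [-6.315e-01 -1.000e-04 -7.754e-01] world axis [ 2.0e-04 -1.2e-03  1.0e+00] sd 0.0006
   rim at -0.1157
top 0 t  
at [0.5235 0.3204 0.2564] q [-0.12  0.27 -0.86  2.07  1.16  0.8  -0.16] F [ 0.3 -0.2 -0.7] w 0.054 t 23.5
[0.32, 0.0, 0.39, -0.01, -0.02, -0.02]
[2.09, 0.0, 2.56, -0.01, -0.02, -0.02]
0.162 150 (array([0.51107513, 0.31959856]), np.float64(0.0007128782614765996)) 0.16219011309933007
0.19 102 (array([0.51128438, 0.31940137]), np.float64(0.0005742496190585838)) 0.19017398393572904
post (array([0.51115937, 0.31847232]), np.float64(0.000726968594566215)) 223
```

View pics/s6.png

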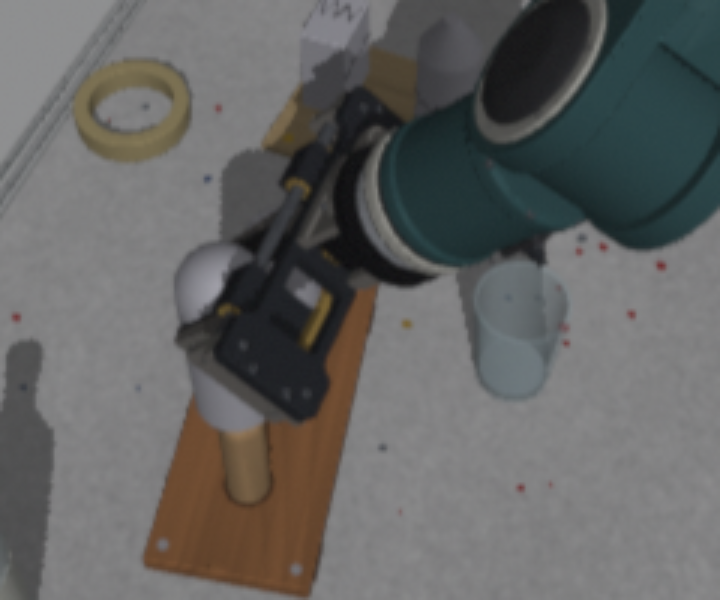

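The round tube (rim near 230,420) hangs upright above the bare post (248,465). The fits put the two axes within about 1 mm, so I'll lower it.

send_rows --moves '[[[0.06, 0, 0.08, 0, 0, 0, 1], [0.19, 0, 0.23, 0, 0, 0, 1], [0.36, 0, 0.44, 0, 0, 0, 1], [0.55, 0, 0.67, 0, 0, 0, 1], [0.75, 0, 0.92, 0, 0, 0, 1], [0.95, 0, 1.16, 0, 0, 0, 1], [1.15, 0, 1.41, 0, 0, 0, 1], [1.35, 0, 1.65, 0, 0, 0, 1], [1.53, 0, 1.87, 0, 0, 0, 1], [1.67, 0, 2.05, 0, 0, 0, 1], [1.77, 0, 2.17, 0, 0, 0, 1], [1.84, 0, 2.25, 0, 0, 0, 1], [1.88, 0, 2.3, 0, 0, 0, 1], [1.88, 0, 2.3, 0, 0, 0, 1]]]'

```text
t: 25.3
eef_pos: [0.5232, 0.3204, 0.1375]
ee_rot: [0.001, 0.942, -0.0, 0.335]
contact_force: [-0.1, -0.1, -0.7]
grip_width: 0.0537
```

```bash
python3 - <<'E'
from sim import *
A2=np.array([-.633,0,-.774])
held();rel(pose(.5095,.319,.028,0,A2))
E
```

```text
side 58 t [-0.1166 -0.1161 -0.1149 -0.0864] 
top 0 t  
at [0.5233 0.3205 0.1378] q [-0.25  0.48 -0.74  2.16  1.53  0.81 -0.56] F [-0.3 -1.  -0. ] w 0.0538 t 25.4
[0.23, -0.01, 0.26, -0.01, -0.02, -0.02]
```

send_rows --moves '[[[0.06, 0, 0.07, 0, 0, 0, 1], [0.11, 0, 0.13, 0, 0, 0, 1], [0.14, 0, 0.17, 0, 0, 0, 1], [0.16, 0, 0.2, 0, 0, 0, 1], [0.18, 0, 0.22, 0, 0, 0, 1], [0.19, 0, 0.235, 0, 0, 0, 1], [0.2, 0, 0.245, 0, 0, 0, 1], [0.2, 0, 0.245, 0, 0, 0, 1]]]'

```text
t: 26.4
eef_pos: [0.5254, 0.3209, 0.1286]
ee_rot: [0.001, 0.941, -0.0, 0.339]
contact_force: [-4.5, -2.7, 14.9]
grip_width: 0.0537
```

```bash
python3 - <<'E'
from sim import *
P,d=eyes.grab_frame("side");C=cloud("side",P,d).reshape(-1,3);hs=cv2.cvtColor(P,cv2.COLOR_RGB2HSV).reshape(-1,3)
m=(np.hypot(C[:,0]-.51,C[:,1]-.3195)<.034)&(C[:,2]>.02)&(C[:,2]<.2)&(hs[:,1]<60)
q=C[m];print("z",np.percentile(q[:,2],[0,1,99,100]).round(4))
w=q[(q[:,2]>.035)&(q[:,2]<.12)];print(circ(w,.027),len(w))
k=q[q[:,2]>.13];i=k[:,2].argmax();print(k[i])
# same measure for the cone tube when it was known to rest
z=np.load("side0.npz");C0=cloud("side",z['p'],z['d']).reshape(-1,3);h0=cv2.cvtColor(z['p'],cv2.COLOR_RGB2HSV).reshape(-1,3)
m=(np.hypot(C0[:,0]-.51,C0[:,1]-.3195)<.034)&(C0[:,2]>.02)&(C0[:,2]<.2)&(h0[:,1]<60);print("cone z0",np.percentile(C0[m][:,2],[0,1,99,100]).round(4))
cv2.imwrite("pics/s7.png",cv2.resize(P[240:370,210:370],(738,600),interpolation=2)[:,:,::-1])
E
```

```text
z [0.0245 0.0291 0.182  0.1883]
(array([0.51101081, 0.31978809]), np.float64(0.0007786679709864636)) 78
[0.49115963 0.29409768 0.18827067]
cone z0 [0.0258 0.0284 0.1791 0.1803]
```

View pics/s7.png

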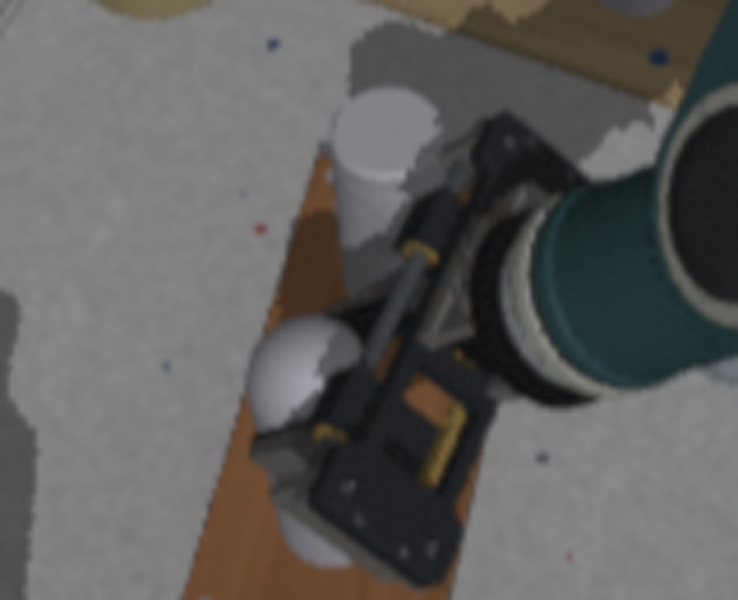

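The rim is at stand level (lowest point 29 mm, where the cone tube's was 28 mm), so it is resting. Release and back off along the tool axis.

send_rows --moves '[[[0, 0, 0, 0, 0.08, 0, 1], [0, 0, 0, 0, 0.08, 0, 0.8], [0, 0, 0, 0, 0.08, 0, 0.4], [0, 0, 0, 0, 0.08, 0, 0.3], [0, 0, 0, 0, 0.08, 0, 0.15], [0, 0, 0, 0, 0.08, 0, 0], [0, 0, 0, 0, 0.08, 0, 0], [0, 0, 0, 0, 0.08, 0, 0], [0, 0, -0.3, 0, 0.08, 0, 0], [0, 0, -0.8, 0, 0.08, 0, 0], [0, 0, -1.4, 0, 0.08, 0, 0], [0, 0, -2.1, 0, 0.08, 0, 0], [0, 0, -2.8, 0, 0.08, 0, 0], [0, 0, -3.4, 0, 0.08, 0, 0], [0, 0, -3.6, 0, 0.08, 0, 0], [0, 0, -3.6, 0, 0.08, 0, 0]]]'

```text
t: 28.45
eef_pos: [0.4336, 0.3211, 0.2401]
ee_rot: [0.001, 0.942, -0.0, 0.335]
contact_force: [-0.1, 0.0, 0.3]
grip_width: 0.0918
```

```bash
python3 - <<'E'
from h import *
rel()
P,d=eyes.grab_frame("side");C=cloud("side",P,d).reshape(-1,3);hs=cv2.cvtColor(P,cv2.COLOR_RGB2HSV).reshape(-1,3)
for n,x,y,z0 in(("round",.51,.3195,.02),("cone",.487,-.058,0),("flat",.5325,.190,.02)):
    m=(np.hypot(C[:,0]-x,C[:,1]-y)<.034)&(C[:,2]>z0)&(C[:,2]<.2)&(hs[:,1]<60);q=C[m]
    print(n,"z",np.percentile(q[:,2],[1,99]).round(4))
    for lo in(.04,.08):
        w=q[(q[:,2]>lo)&(q[:,2]<lo+.04)]
        if len(w)>20:print("  ",lo,circ(w,.027)[0].round(4),len(w))
cv2.imwrite("pics/s8.png",P[100:440,120:520][:,:,::-1].repeat(2,0).repeat(2,1)[:600])
E
```

```text
at [0.4336 0.3211 0.2401] q [-0.2   0.18 -0.91  2.2   1.13  0.83 -0.32] F [-0.1  0.   0.3] w 0.0918 t 28.45
round z [0.0297 0.1794]
   0.04 [0.4872 0.3606] 214
   0.08 [0.4882 0.3613] 231
cone z [0.0084 0.1592]
   0.04 [ 0.4872 -0.0584] 212
   0.08 [ 0.4872 -0.0583] 220
flat z [0.0297 0.1612]
   0.04 [0.5333 0.19  ] 204
   0.08 [0.5331 0.19  ] 238
```

View pics/s8.png

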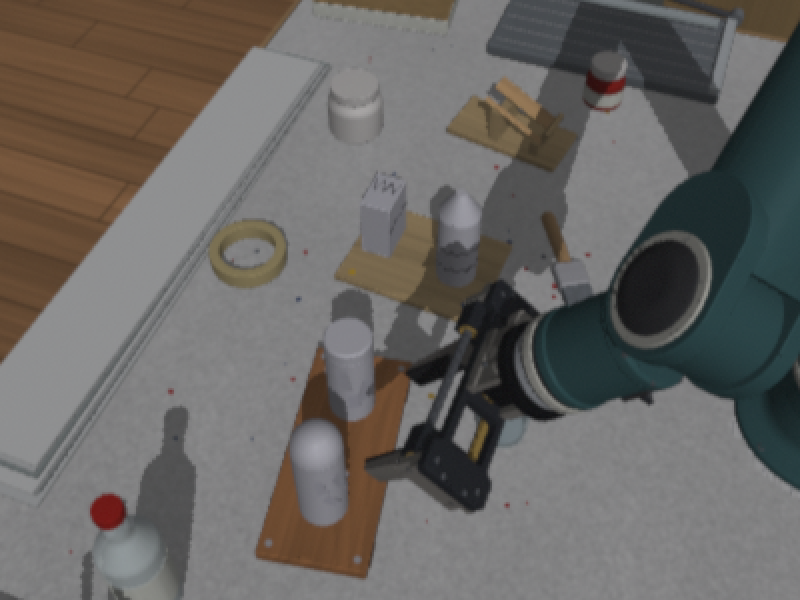

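```bash
python3 - <<'E'
from h import *
P,d=eyes.grab_frame("side");C=cloud("side",P,d).reshape(-1,3)
m=(np.hypot(C[:,0]-.51,C[:,1]-.3195)<.034)&(C[:,2]>.04)&(C[:,2]<.13);q=C[m]
for lo in(.04,.085):
    w=q[(q[:,2]>lo)&(q[:,2]<lo+.045)]
    print(least_squares(lambda c:np.hypot(w[:,0]-c[0],w[:,1]-c[1])-.027,[.51,.3195],loss='soft_l1',f_scale=.002).x.round(4))
print(r.close_job())
E
```

```text
[0.5125 0.3201]
[0.5124 0.3203]
the job is handed in; nothing more can be done
None
```

The job is done and handed in at about 28.5 s of the 64 s allowed; `close_job` gave no verdict. The pointed tube stands open end down on the free half of the carrying board. The round-ended tube is over the left post, open end down, with its rim on the stand.

**Last checks:**
- **Pointed tube:** it is upright, its rim is level with the board surface, and it is 0.5 mm from where I meant to put it.
- **Round tube:** it is upright, and its rim and top are at the expected heights to within 2 mm. It sits about 2 mm off the post's axis, inside the 7.5 mm of play.
- **Other things:** the flat-ended tube has not moved by measurement. The other items look undisturbed in the last side picture; the tumbler and the brush were partly hidden behind the arm.
- **Forces and hands-off:** the largest wrist reading I saw was about 15 N, as the round tube touched down (about 12 N for the pointed one). The gripper is open and clear of everything.

**Disagreements:**
- **Gripper position:** the cameras showed the gripper about 30 mm further back along its axis than the reported tool position. I trusted the cameras and corrected every grasp and placing for it.
- **Early contact:** the round tube touched down about 4.6 mm sooner than I had calculated. The camera showed its rim at stand level, so I released it there.
- **Bad fit:** my first check of the round tube's final position gave a wrong, mirrored result. I repeated it from a better starting guess and got the figures above.

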